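# Load the sample shaker and set it running slowly

### The arm

A 6-joint arm with a two-finger parallel gripper is mounted at the origin on the work surface. World frame = base frame: x ahead of the robot, y to its left, z up, the work surface at z = 0. Lengths are in mm, angles in rad, forces in N, time in s.
With the tool pointing down it reaches from about 225 to 725 mm from the base axis. Payload 3.1 kg.
Tool frame: the origin (TCP) lies between the finger pads; the fingertips stand 19 mm ahead of it and the grasp point (between the pads) is the TCP (manip.tip_reach is the distance from the TCP to the fingertips, in mm); z points along the fingers, y is the line along which they close (so a half turn about z gives the same grasp; the last joint's range is limited). The gripper opens to 85 mm and grips with 20 to 120 N. Pads are 22 mm wide; open, the fingers measure 114 mm over their backs; the gripper's body (76 mm by 85 mm) begins 54 mm behind the grasp point. The pads swing forward as they close: fully open they stand 13 mm farther back than shut.
Start: joints at [1.036, 0.048, 0.099, 1.622, 0, 1.443], TCP at [207.734, 482.145, 250.312] pointing down, gripper open.
Joint ranges: [-2.91, 2.91], [-0.99, 1.94], [-1.21, 1.42], [-2.12, 2.29], [-1.49, 1.47], [-3.14, 3.14]. Speed limits (rad/s): [2.79, 2.79, 3.14, 3.14, 3.14, 3.14].

### API

Orientations are given as a rotation vector (axis times angle).
In Python, from rig import manip gives the robot as it stands. The module is installed in compiled form; this text tells all that it offers.
- The arm moves only by the tool arm_command, never from a script. Its arguments are lists of equal length, an entry for each row: "claw": the opening, from 0 (shut) to 1 (fully open); "xyz": the shift along the tool's x, y, z each as a share of 0.3 m, from -1 to 1, a list of three; "turn": the turn about the tool's z as a share of pi rad, from -1 to 1. In form: {"claw": [claw, ...], "xyz": [[x, y, z], ...], "turn": [turn, ...]}. A call has exactly 5 rows; each row is the pose to reach, as a shift and turn from the pose commanded when the call began, along the tool's axes at that moment, turning the shorter way round; what a row does not reach only later rows make up. A row lasts 1/8 s, in which the tool goes at most 62.5 mm and 10.7 degrees, less where a joint would pass 70% of its speed; a pose out of reach is approached as far as the arm can. A call with a number of a shift or a turn outside -1 to 1 is refused whole. A call with a gripper value outside its range is refused whole. The fingers move at their own pace and stop on an object; the grip force is fixed at half the most. Time passes only in rows, so rows that repeat a pose let the fingers close, or fill a call up. It gives the time, the measured TCP pose, the force, the opening and the grip force at its end, in the units of the state.
- manip.get_obs(): the state, without advancing time (a new reading comes with each control period).
- manip.capture(name): name is "scene" or "top" or "wrist"; returns a dict with "color" (420x560x3 uint8, red, green, blue), "fov_y" (degrees; the focal length in pixels is half the picture's height over the tangent of half this angle, whatever the lens; pixels are square), "cx", "cy" (the principal point, pixels), "distortion" ([k1, k2, p1, p2, k3] as OpenCV has them; the pictures are not rectified), "origin" and "orientation" of the camera in the world; the wrist camera has in their place "hand_eye" (4x4, takes a point from camera to tool coordinates, whose origin is the TCP and whose axes are the flange's). Camera axes: x right, y down, z forward; pixel columns grow to the right and rows downward; lengths in mm; the calibration is good to about 2 mm. A picture is of the moment at which its call begins: read the wrist's pose just before it. There is no depth.
- manip.close_job(): hands the job in; it is judged then, once.
The state is a dict: "time": time; "joint_positions": joint angles; "qvel": joint speeds; "joint_torque": joint torques, N m; "eef_pos": TCP position; "ee_rot": TCP orientation; "wrist_force": force on the tool from outside, world axes, zero at the start; "wrist_torque": the same for the moment, N m; "grip_width": finger opening in mm; "grasp_force": force on a finger pad.
Only numpy, scipy, OpenCV 4.12 (cv2) and the standard library are available. Lean on these libraries where they do the work, as an engineer would, in place of code of your own. Each camera call takes 0.05 s, during which the arm holds its last target. There are 200 camera calls.

### The job

First throw the shaker's lever from the red notch into the white load notch; with it there, stand every blue-lidded pot upright on the middle line of the shaker's narrow ledge, and only then throw the lever on into the green slow notch, without letting it run on to the black fast one. Also stand every red-lidded pot and every yellow-lidded pot upright in the tray of its own colour, whenever you like. Leave the other things on the bench alone.

Things in the scene. Friction and masses are not known exactly. Their poses are not given: they have to be found in the camera images.
- shaker: Bench-top sample shaker, fixed: low white base (about 90 x 270 mm, 34 mm high) carrying the narrow raised ledge, and on its right (-y) end a grey lever housing (100 x 65 mm foot, round top up to 122 mm high). Origin on the bench, under the ledge's long midline; its x axis points away from the robot at yaw 0, its y axis runs along the ledge.
- ledge (a point): Centre of the top of the shaker's narrow aluminium ledge: 44 mm wide (x), 270 mm long (y), its top 75 mm above the bench, no lips. Same axes as the shaker.
- lever (a joint): Lever angle (rad) about the shaker's y axis through lever_hinge; 0 is straight up, positive leans away from the robot (shaker +x), stops at +-0.72. Four spring notches, marked by coloured bars beside the slot: red (off) -0.6, white (load) -0.2, green (slow) 0.2, black (fast) 0.6. Let go within about 0.08 of a notch, it snaps in.
- lever_knob (a point): Centre of the orange ball knob (28 mm across) on the end of the lever, 108 mm from the hinge; about 155 to 180 mm above the bench, free on both sides.
- lever_hinge (a point): Point on the lever's axis, mid-slot, 70 mm above the bench. Same axes as the shaker.
- red_tray: Clear open tray with red floor and red rim, fixed: 150 (its x) x 110 (its y) x 30 mm high, walls and floor 4 mm. Origin at the centre of its underside. It may stand at either side.
- yellow_tray: Clear open tray with yellow floor and yellow rim, fixed: 150 (its x) x 110 (its y) x 30 mm high, walls and floor 4 mm. Origin at the centre of its underside. It may stand at either side.
- blue1: Squat sealed sample pot, white body with a blue screw lid: a cylinder 44 mm across, 30 mm high, about 70 g. Origin at the centre of its underside, z up out of the lid. May be absent.
- blue2: Squat sealed sample pot, white body with a blue screw lid: a cylinder 44 mm across, 30 mm high, about 70 g. Origin at the centre of its underside, z up out of the lid. May be absent.
- blue3: Squat sealed sample pot, white body with a blue screw lid: a cylinder 44 mm across, 30 mm high, about 70 g. Origin at the centre of its underside, z up out of the lid. May be absent.
- red1: Squat sealed sample pot, white body with a red screw lid: a cylinder 44 mm across, 30 mm high, about 70 g. Origin at the centre of its underside, z up out of the lid. May be absent.
- red2: Squat sealed sample pot, white body with a red screw lid: a cylinder 44 mm across, 30 mm high, about 70 g. Origin at the centre of its underside, z up out of the lid. May be absent.
- yellow1: Squat sealed sample pot, white body with a yellow screw lid: a cylinder 44 mm across, 30 mm high, about 70 g. Origin at the centre of its underside, z up out of the lid. May be absent.
- yellow2: Squat sealed sample pot, white body with a yellow screw lid: a cylinder 44 mm across, 30 mm high, about 70 g. Origin at the centre of its underside, z up out of the lid. May be absent.
- beaker: Small empty glass beaker without a lid, 42 mm across, 50 mm high, standing among the pots; leave it alone. Origin at the centre of its underside.
- bottle: Tall glass drinking bottle, 68 mm across, 230 mm high, left rear; leave alone.
- wash: Clear bottle with green cap, 60 mm across, 170 mm high, right rear; leave alone.
- tumbler: Glass tumbler, 70 mm across, 100 mm high, left; leave alone.
- pencil: Black pencil, 180 mm long, 8 mm thick, lying on the right; leave alone.
- eraser: White eraser, 45 x 20 x 12 mm, on the left; leave alone.
Mind the look-alikes: they are no part of the job. Leave any pink look-alike of the red2 alone. Leave any orange look-alike of the yellow2 alone.

How it is judged (in metres and radians):
On the way, in this order (a step that is already met when the one before it is completed fails the run):
1. the lever is in the white load notch (value of joint lever between -0.29 and -0.11 rad), for 0.3 s.
2. with the lever in the white notch, all blue-lidded pots stand upright on the ledge (all of step 1 and x of blue1 in the frame of ledge between -0.014 and 0.014 m and y of blue1 in the frame of ledge between -0.135 and 0.135 m and z of blue1 in the frame of ledge between -0.006 and 0.006 m and angle between each of blue1, blue2, blue3's own z axis and vertical below 0.1 rad and linear speed of each of blue1, blue2, blue3 below 0.03 m/s and x of blue2 in the frame of ledge between -0.014 and 0.014 m and y of blue2 in the frame of ledge between -0.135 and 0.135 m and z of blue2 in the frame of ledge between -0.006 and 0.006 m and x of blue3 in the frame of ledge between -0.014 and 0.014 m and y of blue3 in the frame of ledge between -0.135 and 0.135 m and z of blue3 in the frame of ledge between -0.006 and 0.006 m), for 0.3 s.
3. the lever is in the green slow notch (value of joint lever between 0.11 and 0.29 rad), for 0.3 s.
At the end, for the whole second after the job is handed in: Lever within 0.09 rad of the green notch; each blue-lidded pot still, upright (6 deg) on the ledge, centre within 14 mm of its middle line; each red- and yellow-lidded pot still, upright (9 deg) on the floor of the tray of its colour (all of step 3 and velocity of joint lever between -0.1 and 0.1 rad/s and x of blue1 in the frame of ledge between -0.014 and 0.014 m and y of blue1 in the frame of ledge between -0.135 and 0.135 m and z of blue1 in the frame of ledge between -0.006 and 0.006 m and angle between each of blue1, blue2, blue3's own z axis and vertical below 0.1 rad and linear speed of each of blue1, blue2, blue3, red1, red2, yellow1, yellow2 below 0.03 m/s and x of blue2 in the frame of ledge between -0.014 and 0.014 m and y of blue2 in the frame of ledge between -0.135 and 0.135 m and z of blue2 in the frame of ledge between -0.006 and 0.006 m and x of blue3 in the frame of ledge between -0.014 and 0.014 m and y of blue3 in the frame of ledge between -0.135 and 0.135 m and z of blue3 in the frame of ledge between -0.006 and 0.006 m and x of red1 in the frame of red_tray between -0.062 and 0.062 m and y of red1 in the frame of red_tray between -0.042 and 0.042 m and z of red1 in the frame of red_tray between -0.004 and 0.012 m and angle between each of red1, red2, yellow1, yellow2's own z axis and vertical below 0.15 rad and x of red2 in the frame of red_tray between -0.062 and 0.062 m and y of red2 in the frame of red_tray between -0.042 and 0.042 m and z of red2 in the frame of red_tray between -0.004 and 0.012 m and x of yellow1 in the frame of yellow_tray between -0.062 and 0.062 m and y of yellow1 in the frame of yellow_tray between -0.042 and 0.042 m and z of yellow1 in the frame of yellow_tray between -0.004 and 0.012 m and x of yellow2 in the frame of yellow_tray between -0.062 and 0.062 m and y of yellow2 in the frame of yellow_tray between -0.042 and 0.042 m and z of yellow2 in the frame of yellow_tray between -0.004 and 0.012 m); the robot touches nothing.
It fails at once if the lever is run on to the black fast notch (value of joint lever above 0.48 rad).
It fails at once if a bystander is pushed away or knocked over (distance of any of beaker, bottle, wash, tumbler, pencil, eraser from where it was at the start of the episode above 0.05 m or angle between any of beaker, bottle, wash, tumbler's own z axis and vertical above 0.5 rad).
Of blue1, blue2, blue3 only 2 to 3 are there at a start; the rules pass over those that are not, and their reading is None.
Of red1, red2, yellow1, yellow2 only 3 to 4 are there at a start; the rules pass over those that are not, and their reading is None.
At some moment in a run one of red1, red2, yellow1, yellow2 may be knocked a few centimetres aside while the robot is not near it.
It also fails if it takes over 210 s, if anything falls off the work surface, if the arm or the gripper's body presses on something with over 40 N, if the wrist force passes 120 N, or if a joint passes its speed limit or range.

## Working session

There is one attempt and no reset: what is moved stays moved. The work goes in short steps, Python scripts to look and compute and a tool call to move; the robot and the scene stay as the last step left them, time stands still between calls to the robot, and variables do not carry over. Pictures are saved under pics/ and viewed, at most 14 in all, crops included, and the job is handed in when it is done.

Besides the shell and the picture viewer there is one more tool, called after "Call:" as name(argument=value, ...) on one line, values as JSON. arm_command: Moves the arm, as the interface text tells. Its arguments: {"type":"object","properties":{"claw":{"type":"array","items":{"type":"number"}},"xyz":{"type":"array","items":{"type":"array","items":{"type":"number"}}},"turn":{"type":"array","items":{"type":"number"}}},"required":["claw","xyz","turn"]}

```bash
mkdir -p pics; ls; python3 - <<'E'
from rig import manip
import cv2,pickle
o=manip.get_obs();print(o)
d={}
for n in("scene","top","wrist"):
    c=manip.capture(n);d[n]=c;cv2.imwrite(f"pics/{n}0.png",c["color"][:,:,::-1]);print(n,{k:v for k,v in c.items() if k!="color"})
pickle.dump(d,open("d0.pkl","wb"))
E
```

```text
pics
{'time': 0.0, 'joint_positions': array([1.03614304e+00, 4.87488366e-02, 9.75495241e-02, 1.62199596e+00,
       3.13674807e-05, 1.44299879e+00]), 'qvel': array([ 0.00182893, -0.00178061,  0.00042467, -0.00032716, -0.00075726,
        0.00022852]), 'joint_torque': array([ 2.08746431e-03, -3.38779914e+01,  3.20015073e+01,  2.03008385e-02,
       -1.68724082e-04,  1.29523869e-05]), 'eef_pos': array([207.45887434, 481.64029186, 249.09388682]), 'ee_rot': array([-0.6345248 , -3.07601733,  0.00354649]), 'wrist_force': array([ 0.21005609, -0.88762628, -0.72602789]), 'wrist_torque': array([-0.02141734,  0.00133432, -0.03427972]), 'grasp_force': 0.0, 'grip_width': 85.4004969661906}
scene {'fov_y': 44.158247812430155, 'cx': 280.91920975447965, 'cy': 211.01024786197863, 'distortion': array([0.04871165, 0.        , 0.        , 0.        , 0.        ]), 'origin': array([ 909.64452633, -619.87129124, 1288.02711352]), 'orientation': array([-2.48728036, -0.64510033,  0.20636503])}
top {'fov_y': 49.629142364393374, 'cx': 276.84489755934345, 'cy': 207.89972350936472, 'distortion': array([-0.01025393,  0.        ,  0.        ,  0.        ,  0.        ]), 'origin': array([ 435.85569254,   48.18869213, 1566.43037874]), 'orientation': array([-2.16773143,  2.20049493, -0.0973141 ])}
wrist {'fov_y': 70.28330138378553, 'cx': 277.99622961944, 'cy': 213.04160734728544, 'distortion': array([0.00594497, 0.        , 0.        , 0.        , 0.        ]), 'hand_eye': array([[-4.58257049e-05, -9.61068997e-01, -2.76308488e-01,
         6.95913827e+01],
       [ 9.99999627e-01,  1.94202707e-04, -8.41334590e-04,
         2.79209938e-02],
       [ 8.62240447e-04, -2.76308424e-01,  9.61068630e-01,
        -1.23051942e+02],
       [ 0.00000000e+00,  0.00000000e+00,  0.00000000e+00,
         1.00000000e+00]])}
```

View pics/top0.png

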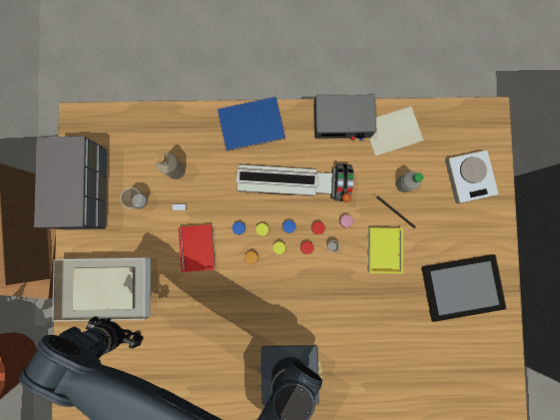

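View pics/scene0.png

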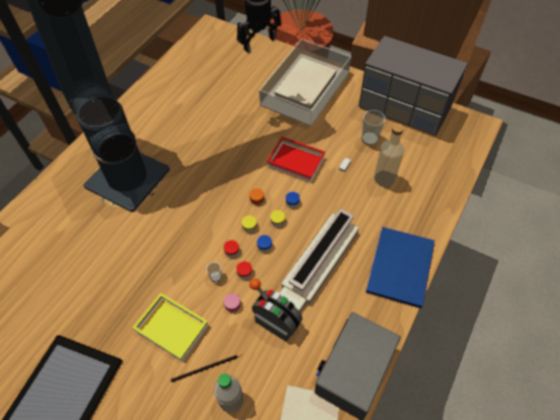

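Top view: blue lids (238,228), (289,227). Yellow (262,229), (279,247). Red (318,227), (307,247). Look-alikes are the pink (346,220) and orange (251,257). Beaker (333,245). The orange knob is at (347,198). The red tray is left at (197,248), the yellow tray right at (386,250). Next I'll measure and make an enlarged crop.

```bash
cat > h.py <<'E'
import numpy as np,cv2
from scipy.spatial.transform import Rotation as R
from rig import manip
def K(c):
    f=210/np.tan(np.radians(c["fov_y"]/2)); return np.array([[f,0,c["cx"]],[0,f,c["cy"]],[0,0,1]])
def campose(c,o=None):
    if "origin" in c: return R.from_rotvec(c["orientation"]).as_matrix(),np.array(c["origin"])
    T=R.from_rotvec(o["ee_rot"]).as_matrix(); H=c["hand_eye"]
    return T@H[:3,:3],T@H[:3,3]+o["eef_pos"]
def ray(c,uv,z,o=None):
    p=cv2.undistortPoints(np.array(uv,float).reshape(-1,1,2),K(c),c["distortion"]).reshape(-1,2)
    Rm,t=campose(c,o); d=np.c_[p,np.ones(len(p))]@Rm.T
    return t+d*((z-t[2])/d[:,2])[:,None]
def proj(c,P,o=None):
    Rm,t=campose(c,o)
    return cv2.projectPoints(((np.array(P,float).reshape(-1,3)-t)@Rm),np.zeros(3),np.zeros(3),K(c),c["distortion"])[0].reshape(-1,2)
HUE=dict(red=(0,5),orange=(6,17),yellow=(24,35),green=(45,85),blue=(105,130),pink=(150,175))
def blobs(c,name,amin=20,amax=1e9,smin=150,vmin=60):
    h=cv2.cvtColor(c["color"],cv2.COLOR_RGB2HSV); lo,hi=HUE[name]
    if name=="pink": smin=60
    m=cv2.inRange(h,(lo,smin,vmin),(hi,255,255))
    if name=="red": m|=cv2.inRange(h,(176,smin,vmin),(180,255,255))
    n,_,s,ce=cv2.connectedComponentsWithStats(m)
    return [(ce[i].round(1),int(s[i,4]),s[i,:4]) for i in range(1,n) if amin<=s[i,4]<=amax],m
def shot(n,f=None):
    o=manip.get_obs(); c=manip.capture(n)
    if f: cv2.imwrite("pics/"+f,c["color"][:,:,::-1])
    return c,o
E
python3 - <<'E'
from h import *
import pickle
d=pickle.load(open("d0.pkl","rb"))
for cam in("top","scene"):
    c=d[cam]
    for n in HUE:
        for ce,a,bb in blobs(c,n,15)[0]:
            print(cam,n,ce,a,bb,ray(c,[ce],30)[0][:2].round(0), ray(c,[ce],159)[0][:2].round(0) if n=="orange" else "")
i=d["top"]["color"][150:280,170:420,::-1]; cv2.imwrite("pics/crop.png",cv2.resize(i,None,fx=3.2,fy=3.2,interpolation=cv2.INTER_CUBIC))
E
```

```text
top red [339.6 189.3] 19 [337 188   6   4] [ 621. -181.] 
top red [348.9 189.8] 17 [347 188   5   4] [ 618. -212.] 
top red [317.8 227.4] 123 [312 222  13  12] [ 492. -103.] 
top red [196.6 247.8] 1382 [179 225  35  47] [429. 307.] 
top red [306.6 247.3] 123 [301 241  12  13] [425. -64.] 
top orange [346.  197.2] 64 [342 193   9   9] [ 593. -202.] [ 580. -181.]
top orange [250.8 255. ] 73 [245 251  13  12] [402. 124.] [405. 118.]
top orange [  1.8 375.4] 157 [  0 356   6  39] [ 19. 950.] [ 54. 874.]
top yellow [261.8 228.9] 118 [256 223  12  13] [490.  86.] 
top yellow [385.2 249.4] 1345 [370 228  33  45] [ 414. -329.] 
top yellow [278.8 247.2] 121 [273 241  12  13] [427.  30.] 
top blue [250.9 123. ] 2391 [219  98  65  51] [855. 119.] 
top blue [288.7 226.1] 103 [283 221  12  11] [498.  -5.] 
top blue [238.3 227.8] 105 [233 223  12  11] [494. 166.] 
top pink [346.1 220.3] 111 [340 215  13  12] [ 514. -200.] 
scene red [295.6 158.9] 1185 [267 137  57  41] [437. 295.] 
scene red [230.9 247.4] 168 [224 241  15  14] [430. -71.] 
scene red [243.9 268.8] 178 [237 262  15  15] [ 497. -110.
[... 2934 characters left out ...]
 [ 556. -456.]
scene orange [245.7 409.2] 326 [228 393  28  27] [ 690. -417.] [ 712. -438.]
scene yellow [277.1 216.3] 159 [270 210  15  14] [492.  81.] 
scene yellow [248.6 221.9] 159 [242 215  15  14] [430.  25.] 
scene yellow [171.  326.6] 2245 [133 293  74  65] [ 420. -339.] 
scene green [276.1 310.7] 21 [274 308   5   6] [ 633. -173.] 
scene green [226.4 380.9] 23 [223 375   7  12] [ 616. -385.] 
scene blue [35.6 39.9] 124 [27 32 17 16] [-668.  326.] 
scene blue [292.3 198.1] 114 [287 193  12  11] [500. 159.] 
scene blue [400.9 266.9] 3537 [368 229  65  77] [866. 101.] 
scene blue [264. 242.] 138 [258 236  13  13] [502. -11.] 
scene pink [231.7 301.8] 165 [225 295  14  15] [ 519. -208.]
```

View pics/crop.png

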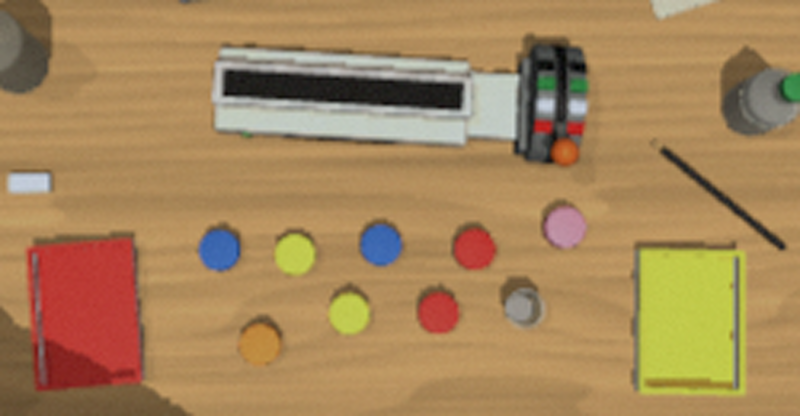

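The crop confirms the targets: two blue, two yellow and two red pots. Pink and orange are clearly different in hue, so I'll leave them. I'll go to a survey pose above the bench for a finer wrist view.

```bash
cat > plan.py <<'E'
import numpy as np
# yaw (deg): tool y at angle yaw from world +y (ccw); tool x = -X at 0
def steps(start,wps):
    p=np.array(start[:3],float);yaw=start[3]
    for w in wps:
        a=np.radians(yaw); ty=np.array([-np.sin(a),np.cos(a)]); tx=np.array([-np.cos(a),-np.sin(a)])
        d=np.array(w[:3])-p; s=np.array([d[:2]@tx,d[:2]@ty,-d[2]])/300; t=-(w[3]-yaw)/180
        s=s.round(3); t=round(t,3)
        print(w,"->",s.tolist(),"turn",t,"dist",round(np.linalg.norm(d)))
        # track what the rounded numbers give
        p=p+np.r_[(s[0]*tx+s[1]*ty)*300,-s[2]*300]; yaw-=t*180
    print("end",p.round(1),round(yaw,2))
E
python3 - <<'E'
from plan import *
from scipy.spatial.transform import Rotation as R
m=R.from_rotvec([-0.6345248,-3.07601733,0.00354649]).as_matrix();print(m.round(3))
y0=np.degrees(np.arctan2(-m[0,1],m[1,1]));print(y0)
steps([207.734,482.145,250.312,y0],[(290,310,300,0),(370,110,330,0),(380,20,330,0)])
E
```

```text
[[-0.918  0.396 -0.001]
 [ 0.396  0.918 -0.002]
 [ 0.    -0.002 -1.   ]]
-23.311096675973843
(290, 310, 300, 0) -> [-0.479, -0.418, -0.166] turn -0.13 dist 197
(370, 110, 330, 0) -> [-0.265, -0.667, -0.1] turn 0.0 dist 218
(380, 20, 330, 0) -> [-0.033, -0.301, 0.0] turn 0.0 dist 91
end [379.9  19.9 330.1] 0.09
```

Call:
arm_command(claw=[0.75,0.75,0.75,0.75,0.75], xyz=[[-0.479,-0.418,-0.166],[-0.479,-0.418,-0.166],[-0.479,-0.418,-0.166],[-0.479,-0.418,-0.166],[-0.479,-0.418,-0.166]], turn=[-0.13,-0.13,-0.13,-0.13,-0.13])

```text
time: 0.78
eef_pos: [290.8, 309.3, 300.6]
ee_rot: [0.002, 3.141, 0.001]
wrist_force: [-0.5, 0.2, -0.6]
grip_width: 64.1
grasp_force: 0.0
```

Call:
arm_command(claw=[0.75,0.75,0.75,0.75,0.75], xyz=[[-0.265,-0.667,-0.1],[-0.265,-0.667,-0.1],[-0.265,-0.667,-0.1],[-0.265,-0.667,-0.1],[-0.265,-0.667,-0.1]], turn=[0,0,0,0,0])

```text
time: 1.4
eef_pos: [370.5, 109.6, 329.6]
ee_rot: [-0.002, -3.141, -0.001]
wrist_force: [-0.2, 0.4, -0.3]
grip_width: 64.3
grasp_force: 0.0
```

Call:
arm_command(claw=[0.75,0.75,0.75,0.75,0.75], xyz=[[-0.033,-0.301,0],[-0.033,-0.301,0],[-0.033,-0.301,0],[-0.033,-0.301,0],[-0.033,-0.301,0]], turn=[0,0,0,0,0])

```text
time: 2.02
eef_pos: [379.8, 21.2, 330.0]
ee_rot: [0.006, -3.141, -0.001]
wrist_force: [0.1, 0.0, -0.1]
grip_width: 64.3
grasp_force: 0.0
```

```bash
python3 - <<'E'
from h import *
import pickle
c,o=shot("wrist","w1.png"); pickle.dump((c,o),open("w1.pkl","wb"))
print(o["eef_pos"],o["ee_rot"],o["grip_width"],o["time"])
for n in HUE:
    for ce,a,bb in blobs(c,n,100)[0]: print(n,ce,a,bb,ray(c,[ce],30,o)[0][:2].round(1))
E
```

```text
[379.82934906  21.24746276 330.03721217] [ 6.36630050e-03 -3.14138780e+00 -9.20544326e-04] 64.31920853288158 2.025
red [468.7 207.3] 6373 [430 159  90 103] [421.7 300. ]
red [220.  207.5] 647 [206 193  29  29] [423.5 -64.1]
red [195.9 247.8] 528 [183 236  28  27] [ 487.3 -104. ]
orange [494.8 226.3] 254 [430 158  92 105] [450.8 344. ]
orange [347.7 187.7] 843 [332 172  33  33] [393.2 121.2]
yellow [ 42.  196.4] 6066 [  0 145  81 105] [ 408.  -320.7]
yellow [324.1 247.3] 392 [314 235  21  27] [485.7  91.6]
blue [370.8 251.8] 547 [358 239  27  28] [492.8 163.4]
blue [260.6 252.7] 513 [248 240  26  26] [495.   -5.4]
pink [136.5 260.8] 624 [122 247  31  28] [ 509.3 -197.2]
```

View pics/w1.png

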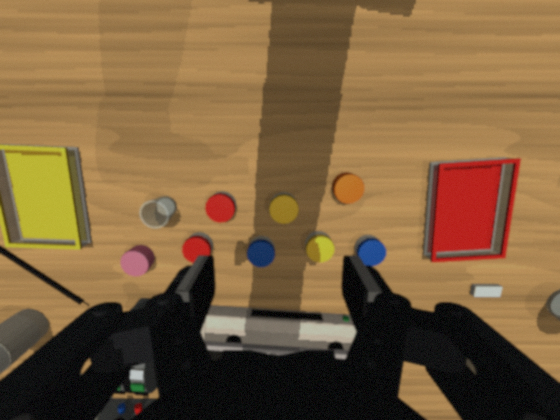

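Wrist view (z=330): red lids (220,207), (196,248). Yellow (284,209) and (320,248). Blue (371,252), (261,253). Orange (348,188), pink (137,261), beaker (157,213). The fingers hide the shaker, so I'll measure that from the first images.

```bash
python3 - <<'E'
from h import *
import pickle
d=pickle.load(open("d0.pkl","rb"))
for cam,(x0,y0,x1,y1),kn in (("top",(232,160,322,200),(338,190,356,206)),("scene",(280,200,365,300),(244,274,268,294))):
    c=d[cam]; hsv=cv2.cvtColor(c["color"],cv2.COLOR_RGB2HSV)
    g=hsv[y0:y1,x0:x1,2]; m=(g<60).astype(np.uint8)
    n,l,s,ce=cv2.connectedComponentsWithStats(m); i=1+np.argmax(s[1:,4])
    cnt=cv2.findContours((l==i).astype(np.uint8),cv2.RETR_EXTERNAL,cv2.CHAIN_APPROX_NONE)[0][0].reshape(-1,2)+[x0,y0]
    for z in(75,):
        P=ray(c,cnt,z)[:,:2].astype(np.float32); r=cv2.minAreaRect(P); print(cam,"strip",r)
    a,b,e,f=kn; k=hsv[b:f,a:e]; mk=((k[...,0]<18)&(k[...,1]>200)&(k[...,2]>150)).astype(np.uint8)
    mm=cv2.moments(mk,True); uv=[a+mm["m10"]/mm["m00"],b+mm["m01"]/mm["m00"]]
    print(cam,"knob",np.round(uv,1),mm["m00"],ray(c,[uv],159)[0].round(1))
for cam in("top","scene"):
    c=d[cam]
    for n in("red","yellow"):
        m=blobs(c,n,800)[1]; cs=max(cv2.findContours(m,0,1)[0],key=cv2.contourArea)
        print(cam,n,cv2.minAreaRect(ray(c,cs.reshape(-1,2),30)[:,:2].astype(np.float32)))
i=d["scene"]["color"][200:350,220:380,::-1]; cv2.imwrite("pics/crop2.png",cv2.resize(i,None,fx=4,fy=4,interpolation=cv2.INTER_CUBIC))
E
```

```text
top strip ((657.06005859375, 34.377952575683594), (243.37025451660156, 25.685062408447266), 85.72481536865234)
top knob [346.1 195.1] 39.0 [ 586.5 -181.2  159. ]
scene strip ((659.63427734375, 29.985443115234375), (241.27694702148438, 23.37308120727539), 85.7109375)
scene knob [253.6 282.2] 67.0 [ 578.2 -181.8  159. ]
top red ((429.51605224609375, 309.689453125), (151.41973876953125, 109.7407455444336), 3.8585827350616455)
top yellow ((412.24859619140625, -332.26153564453125), (108.79778289794922, 149.51593017578125), 88.19464111328125)
scene red ((432.6394958496094, 303.08587646484375), (152.33116149902344, 118.89646911621094), 3.447418689727783)
scene yellow ((413.5269775390625, -334.58099365234375), (113.17062377929688, 154.03363037109375), 88.01641082763672)
```

View pics/crop2.png

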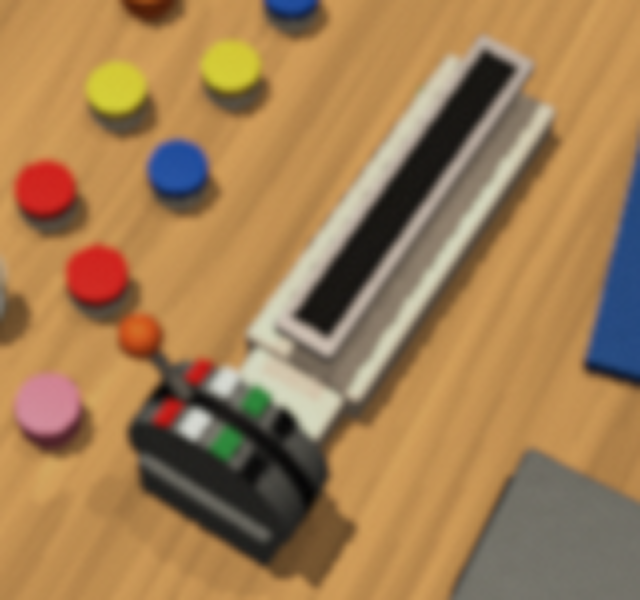

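The crop shows the knob at the red notch, on the robot's side, with the bars in order red, white, green, black. The two views agree on the ledge: centre ≈ (658,32), yaw −4.3°. The knob is at ≈ (582,−181,159), which fits the model. So I go for the lever.

```bash
python3 - <<'E'
from plan import *
steps([379.9,19.9,330.1,0.09],[(480,-90,260,-4.3),(581,-181.5,225,-4.3),(581,-181.5,158,-4.3)])
E
```

```text
(480, -90, 260, -4.3) -> [-0.333, -0.367, 0.234] turn 0.024 dist 164
(581, -181.5, 225, -4.3) -> [-0.358, -0.279, 0.116] turn 0.0 dist 141
(581, -181.5, 158, -4.3) -> [-0.0, -0.0, 0.224] turn 0.0 dist 67
end [ 580.9 -181.4  157.9] -4.23
```

Call:
arm_command(claw=[0.75,0.75,0.75,0.75,0.75], xyz=[[-0.333,-0.367,0.234],[-0.333,-0.367,0.234],[-0.333,-0.367,0.234],[-0.333,-0.367,0.234],[-0.333,-0.367,0.234]], turn=[0.024,0.024,0.024,0.024,0.024])

```text
time: 2.7
eef_pos: [479.8, -89.2, 260.2]
ee_rot: [-0.115, -3.139, -0.001]
wrist_force: [0.7, -0.1, 0.3]
grip_width: 64.0
grasp_force: 0.0
```

Call:
arm_command(claw=[0.75,0.75,0.75,0.75,0.75], xyz=[[-0.358,-0.279,0.116],[-0.358,-0.279,0.116],[-0.358,-0.279,0.116],[-0.358,-0.279,0.116],[-0.358,-0.279,0.116]], turn=[0,0,0,0,0])

```text
time: 3.32
eef_pos: [580.6, -180.1, 227.3]
ee_rot: [0.114, 3.138, -0.001]
wrist_force: [-0.1, 0.1, 0.4]
grip_width: 64.1
grasp_force: 0.0
```

```bash
python3 - <<'E'
from h import *
c,o=shot("wrist","w2.png"); print(o["eef_pos"],o["ee_rot"])
E
```

```text
[ 580.60134353 -180.084824    227.2575386 ] [ 1.13614464e-01  3.13764053e+00 -5.70070900e-04]
```

View pics/w2.png

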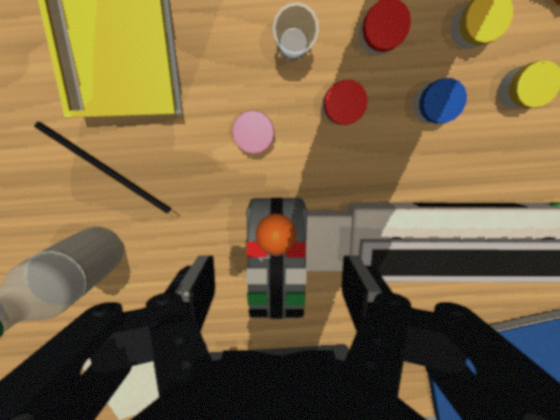

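The knob is at (277,235), centred between the fingers (pads around x≈205 and x≈355). I'll check its world x and the ledge line with this picture.

```bash
python3 - <<'E'
from h import *
o=manip.get_obs(); c=manip.capture("wrist")
bl=[b for b in blobs(c,"orange",200,smin=200)[0] if 150<b[0][1]<300]
for b in bl: print(b, ray(c,[b[0]],159,o)[0].round(1))
hsv=cv2.cvtColor(c["color"],cv2.COLOR_RGB2HSV)
for u in(400,440,480,520):
    v=hsv[225:300,u,2]; r=np.where(v<60)[0]+225
    p=ray(c,[[u,r.min()-.5],[u,r.max()+.5]],75,o); m=p.mean(0)
    print(u,r.min(),r.max(),m.round(1),"expected x",(658+(m[1]-32)*0.075).round(1))
E
```

```text
(array([275.7, 233.9]), 1119, array([257, 213,  38,  40], dtype=int32)) [ 580.8 -182.1  159. ]
400 250 299 [665.2 -62.   75. ] expected x 651.0
440 251 274 [654.  -22.5  75. ] expected x 653.9
480 251 274 [656.8  17.4  75. ] expected x 656.9
520 251 274 [659.6  57.1  75. ] expected x 659.9
```

Knob and ledge midline agree to within 1 mm. Now I descend, grip, throw along the arc and release.

Call:
arm_command(claw=[0.75,0.75,0.75,0.75,0.75], xyz=[[0,0,0.07],[0,0,0.14],[0,0,0.224],[0,0,0.224],[0,0,0.224]], turn=[0,0,0,0,0])

```text
time: 4.05
eef_pos: [581.2, -181.2, 159.6]
ee_rot: [0.115, 3.138, -0.001]
wrist_force: [-0.1, -0.5, 0.6]
grip_width: 63.9
grasp_force: 0.0
```

Call:
arm_command(claw=[0.1,0.1,0.1,0.1,0.1], xyz=[[0,0,0],[0,0,0],[0,0,0],[0,0,0],[0,0,0]], turn=[0,0,0,0,0])

```text
time: 4.68
eef_pos: [581.1, -181.9, 159.2]
ee_rot: [0.116, 3.138, -0.002]
wrist_force: [-2.6, -0.1, 7.0]
grip_width: 24.6
grasp_force: 58.8
```

Call:
arm_command(claw=[0.1,0.1,0.1,0.1,0.1], xyz=[[-0.031,0,-0.019],[-0.063,0,-0.034],[-0.097,0,-0.047],[-0.132,0,-0.056],[-0.132,0,-0.056]], turn=[0,0,0,0,0])

```text
time: 5.3
eef_pos: [620.8, -184.2, 173.7]
ee_rot: [-0.116, -3.139, -0.001]
wrist_force: [-0.4, 0.5, 0.3]
grip_width: 8.8
grasp_force: 0.0
```

The knob slipped out: the opening fell to 8.8 mm. I'll open, rise and look.

Call:
arm_command(claw=[0.75,0.75,0.75,0.75,0.75], xyz=[[0,0,0],[0,0,0],[0,0,0],[0,0,0],[0,0,0]], turn=[0,0,0,0,0])

```text
time: 5.92
eef_pos: [620.4, -184.4, 174.8]
ee_rot: [0.116, 3.139, -0.0]
wrist_force: [0.1, 0.0, 0.1]
grip_width: 64.1
grasp_force: 0.0
```

Call:
arm_command(claw=[0.75,0.75,0.75,0.75,0.75], xyz=[[0.06,0,-0.17],[0.12,0,-0.17],[0.12,0,-0.17],[0.12,0,-0.17],[0.12,0,-0.17]], turn=[0,0,0,0,0])

```text
time: 6.55
eef_pos: [584.7, -181.6, 224.5]
ee_rot: [-0.116, -3.138, -0.001]
wrist_force: [0.1, 0.2, 0.5]
grip_width: 64.1
grasp_force: 0.0
```

```bash
python3 - <<'E'
from h import *
c,o=shot("wrist","w3.png"); print(o["eef_pos"])
bl=[b for b in blobs(c,"orange",200,smin=200)[0] if 150<b[0][1]<400]
for b in bl: print(b, [ray(c,[b[0]],z,o)[0].round(1) for z in(159,176)])
E
```

```text
[ 584.65365665 -181.59978645  224.50023895]
(array([277.3, 230. ]), 1178, array([258, 209,  39,  41], dtype=int32)) [array([ 580.8, -182. ,  159. ]), array([ 575. , -181.5,  176. ])]
```

View pics/w3.png

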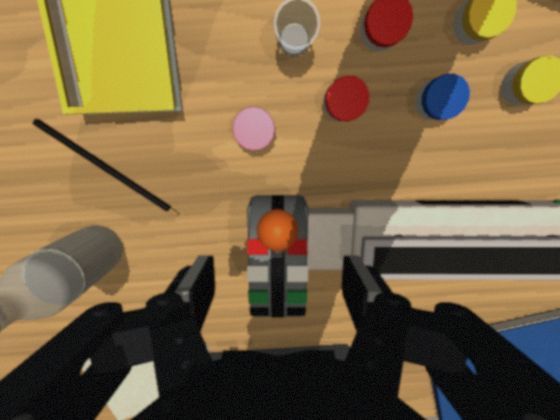

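The lever is still in red: knob at (277,230), x=580.8. The upward reaction of 7 N and the 24.6 mm opening mean the pads held the ball above its centre. I'll regrip 9 mm lower.

Call:
arm_command(claw=[0.6,0.6,0.6,0.6,0.6], xyz=[[0.012,0,0.08],[0.012,0,0.16],[0.012,0,0.23],[0.012,0,0.254],[0.012,0,0.254]], turn=[0,0,0,0,0])

```text
time: 7.22
eef_pos: [580.7, -181.3, 148.8]
ee_rot: [-0.116, -3.138, -0.001]
wrist_force: [0.0, -0.2, 0.1]
grip_width: 51.6
grasp_force: 0.0
```

Call:
arm_command(claw=[0.1,0.1,0.1,0.1,0.1], xyz=[[0,0,0],[0,0,0],[0,0,0],[0,0,0],[0,0,0]], turn=[0,0,0,0,0])

```text
time: 7.85
eef_pos: [581.2, -181.9, 150.7]
ee_rot: [0.116, 3.138, -0.002]
wrist_force: [-2.2, -0.1, 4.8]
grip_width: 25.5
grasp_force: 59.0
```

Call:
arm_command(claw=[0.1,0.1,0.1,0.1,0.1], xyz=[[-0.005,0,-0.004],[-0.01,0,-0.007],[-0.015,0,-0.01],[-0.02,0,-0.013],[-0.02,0,-0.013]], turn=[0,0,0,0,0])

```text
time: 8.48
eef_pos: [585.0, -182.1, 153.2]
ee_rot: [-0.116, -3.135, 0.001]
wrist_force: [-6.2, -0.3, 5.5]
grip_width: 25.5
grasp_force: 59.0
```

Call:
arm_command(claw=[0.1,0.1,0.1,0.1,0.1], xyz=[[-0.009,0,-0.005],[-0.018,0,-0.01],[-0.027,0,-0.014],[-0.036,0,-0.018],[-0.043,0,-0.021]], turn=[0,0,0,0,0])

```text
time: 9.1
eef_pos: [597.7, -183.0, 159.7]
ee_rot: [-0.117, -3.134, 0.001]
wrist_force: [-4.7, -1.0, 4.5]
grip_width: 25.3
grasp_force: 59.4
```

Holding well. On to −0.2.

Call:
arm_command(claw=[0.1,0.1,0.1,0.1,0.1], xyz=[[-0.017,0,-0.006],[-0.034,0,-0.012],[-0.051,0,-0.017],[-0.069,0,-0.021],[-0.069,0,-0.021]], turn=[0,0,0,0,0])

```text
time: 9.72
eef_pos: [621.2, -184.1, 166.1]
ee_rot: [0.115, 3.139, 0.001]
wrist_force: [0.6, 0.2, -0.9]
grip_width: 8.5
grasp_force: 0.0
```

Call:
arm_command(claw=[0.1,0.1,0.3,0.6,0.6], xyz=[[0,0,0],[0,0,0],[0,0,0],[0,0,0],[0,0,0]], turn=[0,0,0,0,0])

```text
time: 10.35
eef_pos: [620.4, -184.4, 166.0]
ee_rot: [0.116, 3.139, 0.0]
wrist_force: [0.3, 0.0, 0.1]
grip_width: 51.5
grasp_force: 0.0
```

Call:
arm_command(claw=[0.6,0.6,0.6,0.6,0.6], xyz=[[0,0,-0.1],[0.1,0,-0.2],[0.2,0,-0.2],[0.3,0,-0.2],[0.3,0,-0.2]], turn=[0,0,0,0,0])

```text
time: 10.98
eef_pos: [529.1, -177.5, 226.3]
ee_rot: [-0.117, -3.139, -0.0]
wrist_force: [0.4, -0.6, -0.3]
grip_width: 51.2
grasp_force: 0.0
```

```bash
python3 - <<'E'
from h import *
c,o=shot("wrist","w4.png"); print(o["eef_pos"])
bl=[b for b in blobs(c,"orange",200,smin=200)[0]]
for b in bl: print(b, [ray(c,[b[0]],z,o)[0].round(1) for z in(176,)])
for n in("red","yellow","blue"):
    for ce,a,bb in blobs(c,n,100)[0]: print(n,ce,a,bb,ray(c,[ce],30,o)[0][:2].round(1))
E
```

```text
[ 529.06011716 -177.48468632  226.32486234]
(array([550.8,  42.2]), 644, array([539,  18,  21,  44], dtype=int32)) [array([428.3, -29.1, 176. ])]
(array([277.3, 302.3]), 1085, array([258, 283,  39,  40], dtype=int32)) [array([ 570.4, -181.3,  176. ])]
red [381.9  83.5] 1622 [360  60  45  47] [425.7 -67.2]
red [343.1 153.9] 1302 [323 134  41  41] [ 491.4 -106.3]
red [254.5 304.1] 119 [251 297   9  15] [ 664.1 -216.7]
red [300.2 304.1] 129 [295 297  10  15] [ 668.2 -161.1]
yellow [118.6  88. ] 15476 [ 37   0 144 170] [ 410.5 -327.7]
yellow [483.5  77.5] 1287 [464  53  39  48] [428.   31.9]
yellow [527.5 137.2] 1474 [506 116  44  43] [488.8  83.6]
blue [437.  152.5] 1258 [417 134  41  39] [497.4  -8.1]
blue [546.4 367. ] 743 [522 352  38  37] [783.8 151.9]
blue [434.7 409.3] 313 [425 392  25  28] [844.6  12.9]
```

The knob slipped back to red just at the peak, and it sits there now. Friction grip on the ball isn't enough, so I'll push instead: closed fingers behind the ball, slowly, stopping at −0.2.

Call:
arm_command(claw=[0,0,0,0,0], xyz=[[0,0,0],[0,0,0],[-0.02,0,0.08],[-0.04,0,0.15],[-0.056,0,0.194]], turn=[0,0,0,0,0])

```text
time: 11.65
eef_pos: [547.7, -178.8, 166.2]
ee_rot: [-0.115, -3.138, -0.001]
wrist_force: [0.1, 0.2, 0.7]
grip_width: -0.2
grasp_force: 0.0
```

Call:
arm_command(claw=[0,0,0,0,0], xyz=[[-0.02,0,0],[-0.04,0,0],[-0.06,0,0],[-0.075,0,0],[-0.09,0,0]], turn=[0,0,0,0,0])

```text
time: 12.28
eef_pos: [575.4, -181.2, 168.6]
ee_rot: [0.116, 3.137, -0.001]
wrist_force: [-1.4, 0.2, 1.1]
grip_width: -0.1
grasp_force: 0.7
```

Call:
arm_command(claw=[0,0,0,0,0], xyz=[[-0.015,0,0],[-0.03,0,0],[-0.045,0,0],[-0.06,0,0],[-0.07,0,0]], turn=[0,0,0,0,0])

```text
time: 12.9
eef_pos: [595.5, -182.5, 167.7]
ee_rot: [-0.116, -3.139, -0.0]
wrist_force: [-1.6, 0.7, 1.7]
grip_width: -0.1
grasp_force: 1.1
```

```bash
python3 - <<'E'
from h import *
c,o=shot("wrist","w5.png"); print(o["eef_pos"])
print(blobs(c,"orange",100,smin=200)[0])
E
```

```text
[ 595.51974601 -182.51820211  167.70472626]
[(array([278.2, 343.1]), 213, array([272, 331,  13,  25], dtype=int32))]
```

View pics/w5.png

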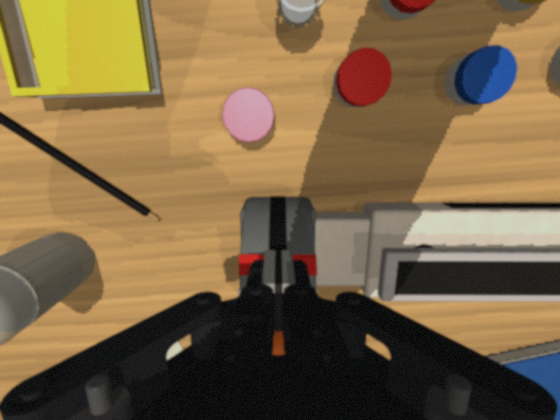

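The push carried the ball along; it shows through the fingers at (278,343). I'll back off and check its angle.

Call:
arm_command(claw=[0,0,0.4,0.75,0.75], xyz=[[0.05,0,0],[0.15,0,-0.1],[0.25,0,-0.2],[0.3,0,-0.2],[0.3,0,-0.2]], turn=[0,0,0,0,0])

```text
time: 13.58
eef_pos: [505.3, -176.0, 228.8]
ee_rot: [0.117, 3.138, -0.001]
wrist_force: [-0.8, 0.1, -0.3]
grip_width: 54.4
grasp_force: 0.0
```

```bash
cat > lev.py <<'E'
from h import *
c,o=shot("wrist"); print(o["eef_pos"].round(1),o["time"])
for b in blobs(c,"orange",300,smin=200)[0]:
    if abs(b[0][0]-278)>40: continue
    for th in(-.6,-.4,-.3,-.2,-.1,0,.1,.2,.3,.4):
        P=[641.7+108*np.sin(th)*.997,-185.9-108*np.sin(th)*.0746,70+108*np.cos(th)]
        q=proj(c,[P],o)[0]; print(b[0],th,q.round(1))
for n in("red","yellow","blue"):
    for ce,a,bb in blobs(c,n,600)[0]: print(n,ce,a,ray(c,[ce],30,o)[0][:2].round(1))
E
python3 lev.py
```

```text
[ 505.3 -176.   228.8] 13.575
red [379.4 107.9] 1486 [425.  -67.1]
red [341.9 175.1] 1215 [ 490.9 -106.1]
yellow [123.6 111.2] 14131 [ 408.9 -327.4]
yellow [477.4 102.6] 1264 [427.5  31.2]
yellow [521.2 159.5] 1368 [488.5  83.6]
blue [433.3 173.8] 1172 [496.8  -7.9]
```

```bash
cat > lev2.py <<'E'
from h import *
for cam in("top","scene"):
    c,_=shot(cam)
    for th in(-.6,-.2,.2):
        P=[641.7+108*np.sin(th)*.997,-185.9-108*np.sin(th)*.0746,70+108*np.cos(th)]
        print(cam,th,proj(c,[P])[0].round(1))
    h=cv2.cvtColor(c["color"],cv2.COLOR_RGB2HSV)
    q=proj(c,[[641.7,-185.9,175]])[0].astype(int); x0,y0=q-28
    k=h[y0:y0+56,x0:x0+56]; m=((k[...,0]<18)&(k[...,1]>190)&(k[...,2]>120)).astype(np.uint8)
    n,_,s,ce=cv2.connectedComponentsWithStats(m)
    for i in range(1,n):
        if s[i,4]>12: print("  blob",(ce[i]+[x0,y0]).round(1),s[i,4])
E
python3 lev2.py
```

```text
top -0.6 [346.2 196.9]
top -0.2 [347.7 183.6]
top 0.2 [348.3 169.9]
  blob [347.8 183.5] 33
scene -0.6 [254.7 282.5]
scene -0.2 [268.1 287.8]
scene 0.2 [283.4 297.2]
  blob [248.7 268.1] 42
  blob [268.1 288.1] 78
```

The knob is at top (347.8,183.5) and scene (268.1,288.1), both exactly the predicted position for −0.2, so the lever is in the white notch. Next are the blue pots; I hover over blue2 first.

```bash
python3 - <<'E'
from plan import *
steps([504.3,-175.8,228.2,-4.23],[(497.5,-8,115,-4.3)])
E
```

```text
(497.5, -8, 115, -4.3) -> [0.064, 0.556, 0.377] turn 0.0 dist 203
end [497.5  -8.  115.1] -4.23
```

Call:
arm_command(claw=[0.72,0.72,0.72,0.72,0.72], xyz=[[0.02,0.185,0.12],[0.042,0.37,0.25],[0.064,0.556,0.377],[0.064,0.556,0.377],[0.064,0.556,0.377]], turn=[0,0,0,0,0])

```text
time: 14.35
eef_pos: [498.3, -7.5, 113.5]
ee_rot: [-0.113, -3.137, 0.0]
wrist_force: [-0.3, -0.7, 0.1]
grip_width: 61.5
grasp_force: 0.0
```

```bash
cat > look.py <<'E'
import sys
from h import *
c,o=shot("wrist"); print(o["eef_pos"].round(1),round(o["time"],2),o["grip_width"])
for n in sys.argv[1:]:
    for ce,a,bb in blobs(c,n,300)[0]: print(n,ce,a,bb,ray(c,[ce],30,o)[0][:2].round(1))
E
python3 look.py blue yellow red
```

```text
[498.3  -7.5 113.5] 14.35 61.489950916382305
blue [516.3 203.6] 2891 [485 176  65  57] [493.  162.4]
blue [280.7 223.5] 2453 [253 196  56  56] [495.9  -5.7]
yellow [408.1 205.2] 2634 [378 176  60  59] [488.7  86. ]
red [185.9 128.2] 3376 [154  96  66  66] [424.9 -64. ]
red [147.3 225.1] 2762 [117 197  62  57] [ 490.2 -102.7]
```

Call:
arm_command(claw=[0.72,0.72,0.72,0.72,0.72], xyz=[[0.005,0.005,0.12],[0.005,0.005,0.22],[0.005,0.005,0.317],[0.005,0.005,0.317],[0.005,0.005,0.317]], turn=[0,0,0,0,0])

```text
time: 15.02
eef_pos: [499.1, -7.7, 21.6]
ee_rot: [0.118, 3.136, -0.001]
wrist_force: [0.4, 1.2, 0.3]
grip_width: 61.5
grasp_force: 0.0
```

Call:
arm_command(claw=[0.4,0.4,0.4,0.4,0.4], xyz=[[0,0,0],[0,0,0],[0,0,0],[0,0,0],[0,0,0]], turn=[0,0,0,0,0])

```text
time: 15.65
eef_pos: [499.7, -7.1, 22.3]
ee_rot: [0.116, 3.134, -0.002]
wrist_force: [0.4, -0.5, 6.2]
grip_width: 42.6
grasp_force: 61.4
```

Call:
arm_command(claw=[0.4,0.4,0.4,0.4,0.4], xyz=[[0,0,-0.1],[0,0,-0.2],[0,0,-0.3],[0,0,-0.433],[0,0,-0.433]], turn=[0,0,0,0,0])

```text
time: 16.27
eef_pos: [500.1, -6.8, 154.0]
ee_rot: [0.115, 3.131, -0.001]
wrist_force: [0.0, -0.3, -0.7]
grip_width: 42.5
grasp_force: 61.1
```

```bash
python3 look.py blue; python3 - <<'E'
from plan import *
steps([496,-6.5,150,-4.23],[(657.3,22,150,-4.23),(657.3,22,97,-4.23),(657.3,22,160,-4.23),(560,120,160,-4.23),(494.5,162,115,-4.23)])
E
```

```text
[500.1  -6.8 154. ] 16.27 42.506801811563605
blue [479.5 187.8] 2047 [453 165  54  48] [492.8 162.5]
blue [278.2 285. ] 6727 [230 240  97  89] [571.9 -12.3]
(657.3, 22, 150, -4.23) -> [-0.529, 0.134, -0.0] turn -0.0 dist 164
(657.3, 22, 97, -4.23) -> [-0.0, 0.0, 0.177] turn -0.0 dist 53
(657.3, 22, 160, -4.23) -> [-0.0, 0.0, -0.21] turn -0.0 dist 63
(560, 120, 160, -4.23) -> [0.347, 0.302, -0.0] turn -0.0 dist 138
(494.5, 162, 115, -4.23) -> [0.228, 0.124, 0.15] turn -0.0 dist 90
end [494.6 162.1 114.9] -4.23
```

```bash
python3 - <<'E'
from h import *
c,o=shot("wrist"); print(o["eef_pos"].round(2),o["ee_rot"])
b=[b for b in blobs(c,"blue",3000)[0]][0]; print(b)
for z in(8,12): print(z,(ray(c,[b[0]],o["eef_pos"][2]+z,o)[0]-o["eef_pos"]).round(1))
E
```

```text
[498.73  -6.64 151.64] [ 1.15389348e-01  3.13504720e+00 -8.02176207e-04]
(array([278.3, 285.1]), 6732, array([230, 239,  97,  90], dtype=int32))
8 [-4.3  0.3  8. ]
12 [-6.6  0.4 12. ]
```

Call:
arm_command(claw=[0.4,0.4,0.4,0.4,0.4], xyz=[[-0.14,0.034,0],[-0.28,0.067,0],[-0.42,0.1,0],[-0.535,0.134,0],[-0.535,0.134,0]], turn=[0,0,0,0,0])

```text
time: 17.0
eef_pos: [660.5, 22.3, 145.0]
ee_rot: [-0.114, -3.134, -0.0]
wrist_force: [-0.9, 0.2, -0.7]
grip_width: 42.5
grasp_force: 61.0
```

Call:
arm_command(claw=[0.4,0.4,0.4,0.4,0.4], xyz=[[0,0,0.06],[0,0,0.12],[0,0,0.15],[0,0,0.16],[0,0,0.16]], turn=[0,0,0,0,0])

```text
time: 17.62
eef_pos: [660.2, 21.7, 101.7]
ee_rot: [0.116, 3.139, 0.0]
wrist_force: [-0.6, -0.6, -0.5]
grip_width: 42.5
grasp_force: 61.0
```

```bash
python3 - <<'E'
from h import *
c,o=shot("wrist"); print(o["eef_pos"].round(2),o["ee_rot"],o["wrist_force"])
b=[b for b in blobs(c,"blue",3000)[0]]; print(b)
for z in(105,110): print(z,ray(c,[b[0][0]],z,o)[0].round(1))
E
```

```text
[660.21  21.68 101.72] [1.16036896e-01 3.13920614e+00 2.13222226e-06] [-0.55925012 -0.63956015 -0.51802352]
[(array([278. , 282.6]), 7105, array([229, 236,  98,  93], dtype=int32))]
105 [657.4  21.7 105. ]
110 [654.6  21.9 110. ]
```

The pot is within ~2 mm of the midline. I'll nudge, lower, release and go up.

Call:
arm_command(claw=[0.4,0.4,0.4,0.4,0.4], xyz=[[-0.005,0,0.007],[-0.005,0,0.013],[-0.005,0,0.013],[-0.005,0,0.013],[-0.005,0,0.013]], turn=[0,0,0,0,0])

```text
time: 18.3
eef_pos: [661.9, 21.6, 97.7]
ee_rot: [0.116, 3.139, -0.0]
wrist_force: [-0.4, 0.5, -0.5]
grip_width: 42.3
grasp_force: 61.0
```

Call:
arm_command(claw=[0.5,0.55,0.6,0.65,0.65], xyz=[[0,0,0],[0,0,0],[0,0,0],[0,0,0],[0,0,0]], turn=[0,0,0,0,0])

```text
time: 18.92
eef_pos: [661.9, 21.6, 97.7]
ee_rot: [0.116, 3.139, -0.0]
wrist_force: [-0.2, 0.4, 0.6]
grip_width: 56.0
grasp_force: 0.0
```

Call:
arm_command(claw=[0.65,0.65,0.65,0.65,0.65], xyz=[[0,0,-0.05],[0,0,-0.1],[0,0,-0.2],[0,0,-0.25],[0,0,-0.25]], turn=[0,0,0,0,0])

```text
time: 19.55
eef_pos: [663.3, 21.5, 175.5]
ee_rot: [0.116, 3.135, -0.0]
wrist_force: [0.7, -0.3, -0.2]
grip_width: 55.4
grasp_force: 0.0
```

```bash
python3 - <<'E'
from h import *
from plan import steps
c,o=shot("wrist"); print(o["eef_pos"].round(2),o["ee_rot"])
for b in blobs(c,"blue",1000)[0]: print(b,ray(c,[b[0]],105,o)[0].round(1))
e=o["eef_pos"]
steps([*e,-4.23],[(560,120,160,-4.23),(494.5,162,115,-4.23)])
E
```

```text
[663.28  21.54 175.46] [ 1.15708823e-01  3.13453084e+00 -2.64419473e-04]
(array([278. , 224.1]), 2844, array([247, 195,  63,  59], dtype=int32)) [657.4  21.7 105. ]
(array([313. , 335.4]), 2148, array([273, 313,  74,  47], dtype=int32)) [748.9  41.8 105. ]
(array([408.1, 383. ]), 1293, array([390, 358,  47,  47], dtype=int32)) [799.6 116.3 105. ]
(560, 120, 160, -4.23) -> [0.368, 0.302, 0.052] turn -0.0 dist 144
(494.5, 162, 115, -4.23) -> [0.228, 0.123, 0.15] turn -0.0 dist 90
end [494.4 161.9 114.9] -4.23
```

blue2 stands at (657.4,21.7), on the midline. Now blue1.

Call:
arm_command(claw=[0.72,0.72,0.72,0.72,0.72], xyz=[[0.12,0.1,0.01],[0.25,0.2,0.03],[0.368,0.302,0.052],[0.368,0.302,0.052],[0.368,0.302,0.052]], turn=[0,0,0,0,0])

```text
time: 20.23
eef_pos: [558.2, 120.0, 156.0]
ee_rot: [-0.115, -3.138, 0.001]
wrist_force: [0.5, 0.0, 0.5]
grip_width: 61.4
grasp_force: 0.0
```

Call:
arm_command(claw=[0.72,0.72,0.72,0.72,0.72], xyz=[[0.1,0.06,0.07],[0.228,0.123,0.15],[0.228,0.123,0.15],[0.228,0.123,0.15],[0.228,0.123,0.15]], turn=[0,0,0,0,0])

```text
time: 20.85
eef_pos: [495.5, 161.5, 113.7]
ee_rot: [0.118, 3.136, 0.001]
wrist_force: [-0.7, 0.5, 0.2]
grip_width: 61.7
grasp_force: 0.0
```

```bash
python3 look.py blue yellow
```

```text
[495.5 161.5 113.7] 20.85 61.72286901603641
blue [284.3 222.4] 2444 [257 195  56  56] [492.9 166. ]
yellow [ 17.8 116.2] 2295 [ 0 80 42 68] [406.8  -3.1]
```

blue1 is at (493,166) from close by, so I'll correct by +4 mm in y and grasp. The yellows may have been knocked; I'll check after the lift.

Call:
arm_command(claw=[0.72,0.72,0.72,0.72,0.72], xyz=[[0.009,0.013,0.12],[0.009,0.013,0.22],[0.009,0.013,0.307],[0.009,0.013,0.307],[0.009,0.013,0.307]], turn=[0,0,0,0,0])

```text
time: 21.52
eef_pos: [492.1, 166.0, 21.4]
ee_rot: [0.117, 3.137, 0.001]
wrist_force: [-1.3, 0.2, 0.2]
grip_width: 61.3
grasp_force: 0.0
```

Call:
arm_command(claw=[0.4,0.4,0.4,0.4,0.4], xyz=[[0,0,0],[0,0,0],[0,0,0],[0,0,0],[0,0,0]], turn=[0,0,0,0,0])

```text
time: 22.15
eef_pos: [492.6, 166.4, 22.3]
ee_rot: [0.116, 3.135, 0.001]
wrist_force: [0.3, 0.3, 5.8]
grip_width: 42.4
grasp_force: 61.5
```

Call:
arm_command(claw=[0.4,0.4,0.4,0.4,0.4], xyz=[[0,0,-0.1],[0,0,-0.2],[0,0,-0.3],[0,0,-0.433],[0,0,-0.433]], turn=[0,0,0,0,0])

```text
time: 22.78
eef_pos: [493.1, 166.6, 153.9]
ee_rot: [0.115, 3.132, 0.003]
wrist_force: [0.4, 0.2, -0.6]
grip_width: 42.8
grasp_force: 61.0
```

```bash
python3 - <<'E'
from h import *
from plan import steps
c,o=shot("wrist","w6.png"); e=o["eef_pos"];print(e.round(2),o["ee_rot"],o["grip_width"])
b=[b for b in blobs(c,"blue",3000)[0]][0]; print(b)
p=ray(c,[b[0]],e[2]+8,o)[0]; print((p-e).round(1))
steps([p[0],p[1],e[2],-4.23],[(663.2,101.8,e[2],-4.23)])
for n in("yellow","red"):
    for ce,a,bb in blobs(c,n,300)[0]: print(n,ce,a,bb,ray(c,[ce],30,o)[0][:2].round(1))
E
```

```text
[493.08 166.61 153.94] [1.15402006e-01 3.13173013e+00 2.92323702e-03] 42.78323850635179
(array([278.1, 293.5]), 6626, array([230, 247,  97,  91], dtype=int32))
[-0.3 -0.2  8. ]
(663.2, 101.8, np.float64(153.93679404675854), -4.23) -> [-0.582, -0.173, -0.0] turn -0.0 dist 182
end [663.1 101.8 153.9] -4.23
yellow [ 45.9 118.2] 2491 [18 90 57 57] [404.6  -9.4]
red [445.2 108.8] 24199 [375   0 160 220] [420.5 302.6]
red [  9.9 151.2] 933 [  0 125  25  50] [427.4 -45.6]
```

View pics/w6.png

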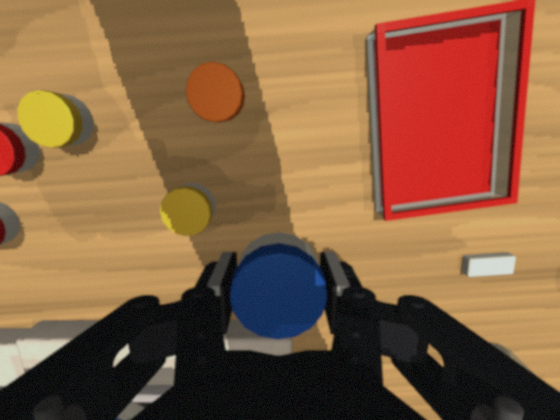

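blue1 is held at (278,293), with yellow1 in shadow at (186,211). yellow2 at (48,119) was knocked to ≈ (405,−9). Placing blue1 on the ledge.

Call:
arm_command(claw=[0.4,0.4,0.4,0.4,0.4], xyz=[[-0.15,-0.045,0],[-0.3,-0.09,0],[-0.45,-0.134,0],[-0.582,-0.173,0],[-0.582,-0.173,0]], turn=[0,0,0,0,0])

```text
time: 23.45
eef_pos: [661.4, 99.7, 145.0]
ee_rot: [-0.12, -3.134, 0.001]
wrist_force: [-0.8, -0.3, -1.4]
grip_width: 42.3
grasp_force: 60.9
```

Call:
arm_command(claw=[0.4,0.4,0.4,0.4,0.4], xyz=[[0,0,0.06],[0,0,0.12],[0,0,0.15],[0,0,0.16],[0,0,0.16]], turn=[0,0,0,0,0])

```text
time: 24.08
eef_pos: [660.7, 101.6, 102.0]
ee_rot: [0.115, 3.139, 0.0]
wrist_force: [1.3, -0.1, -0.8]
grip_width: 42.2
grasp_force: 60.9
```

```bash
python3 - <<'E'
from h import *
c,o=shot("wrist"); e=o["eef_pos"];print(e.round(2),o["wrist_force"])
for b in blobs(c,"blue",2000)[0]: print(b,ray(c,[b[0]],e[2]+8,o)[0].round(1))
E
```

```text
[660.67 101.64 102.04] [ 1.25144203 -0.10368134 -0.77405628]
(array([278. , 291.3]), 6947, array([230, 245,  97,  93], dtype=int32)) [659.4 101.5 110. ]
(array([102.3, 283.4]), 5399, array([ 57, 247, 103,  84], dtype=int32)) [650.   26.5 110. ]
```

Midline here is x≈663.2, so I nudge +4 mm, lower 4.2 mm, release and rise.

Call:
arm_command(claw=[0.4,0.4,0.4,0.4,0.4], xyz=[[-0.012,0,0.007],[-0.012,0,0.014],[-0.012,0,0.014],[-0.012,0,0.014],[-0.012,0,0.014]], turn=[0,0,0,0,0])

```text
time: 24.75
eef_pos: [664.4, 101.1, 97.6]
ee_rot: [-0.116, -3.139, -0.0]
wrist_force: [-0.4, -0.5, -0.9]
grip_width: 42.5
grasp_force: 60.9
```

Call:
arm_command(claw=[0.5,0.55,0.6,0.65,0.65], xyz=[[0,0,0],[0,0,0],[0,0,0],[0,0,0],[0,0,0]], turn=[0,0,0,0,0])

```text
time: 25.38
eef_pos: [664.5, 101.1, 97.7]
ee_rot: [0.116, 3.139, -0.0]
wrist_force: [-0.1, -0.6, -0.1]
grip_width: 55.5
grasp_force: 0.0
```

Call:
arm_command(claw=[0.65,0.65,0.65,0.65,0.65], xyz=[[0,0,-0.05],[0,0,-0.1],[0,0,-0.2],[0,0,-0.25],[0,0,-0.25]], turn=[0,0,0,0,0])

```text
time: 26.0
eef_pos: [665.9, 101.2, 175.5]
ee_rot: [0.116, 3.134, 0.001]
wrist_force: [-0.2, 0.5, -0.2]
grip_width: 55.1
grasp_force: 0.0
```

```bash
python3 - <<'E'
from h import *
from plan import steps
c,o=shot("wrist","w7.png"); e=o["eef_pos"];print(e.round(2))
for b in blobs(c,"blue",1500)[0]: print(b,ray(c,[b[0]],105,o)[0].round(1))
# approach point behind knob for the green throw: rel x -70 from hinge
def rel(x,z): return (641.7+.9972*x,-185.9-.0746*x,z)
A=rel(-85,240);B=rel(-85,172)
steps([*e,-4.23],[(600,0,240,-4.23),(*A,-4.23),(*B,-4.23)])
E
```

```text
[665.88 101.22 175.53]
(array([163.3, 228.4]), 2902, array([131, 200,  65,  59], dtype=int32)) [657.4  22.9 105. ]
(array([277.6, 230.2]), 2784, array([247, 201,  62,  59], dtype=int32)) [664.4 100.8 105. ]
(array([285.6, 331.7]), 5089, array([210, 299, 137,  61], dtype=int32)) [746.7 100.8 105. ]
(600, 0, 240, -4.23) -> [0.194, -0.353, -0.215] turn -0.0 dist 137
(556.9380000000001, -179.559, 240, -4.23) -> [0.099, -0.607, 0.0] turn -0.0 dist 185
(556.9380000000001, -179.559, 172, -4.23) -> [0.0, -0.0, 0.227] turn -0.0 dist 68
end [ 557.  -179.5  171.9] -4.23
```

View pics/w7.png

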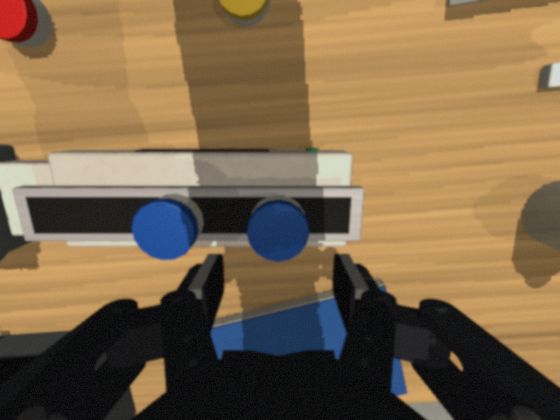

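Both blue pots are upright on the ledge, lids at (163,228) and (278,230), on the midline to within 1.5 mm. Next I go behind the knob for the green throw.

Call:
arm_command(claw=[0.65,0.4,0.2,0,0], xyz=[[0,0,-0.12],[0.06,-0.12,-0.215],[0.13,-0.24,-0.215],[0.194,-0.353,-0.215],[0.194,-0.353,-0.215]], turn=[0,0,0,0,0])

```text
time: 26.68
eef_pos: [596.8, -2.0, 235.7]
ee_rot: [-0.121, -3.136, 0.0]
wrist_force: [0.0, -0.4, 0.7]
grip_width: -0.1
grasp_force: 0.0
```

Call:
arm_command(claw=[0,0,0,0,0], xyz=[[0.025,-0.15,0],[0.05,-0.3,0],[0.075,-0.45,0],[0.099,-0.607,0],[0.099,-0.607,0]], turn=[0,0,0,0,0])

```text
time: 27.3
eef_pos: [555.1, -181.9, 235.5]
ee_rot: [-0.122, -3.137, -0.001]
wrist_force: [-0.1, 0.8, -0.2]
grip_width: -0.1
grasp_force: 0.0
```

Call:
arm_command(claw=[0,0,0,0,0], xyz=[[0,0,0.08],[0,0,0.16],[0,0,0.227],[0,0,0.227],[0,0,0.227]], turn=[0,0,0,0,0])

```text
time: 27.92
eef_pos: [556.1, -178.8, 169.4]
ee_rot: [0.114, 3.139, 0.0]
wrist_force: [-0.2, 0.2, -0.4]
grip_width: 0.4
grasp_force: 0.0
```

```bash
python3 lev2.py; python3 - <<'E'
from h import *
e=manip.get_obs()["eef_pos"];d=e-[641.7,-185.9,0];print(e, d@[.9972,-.0746,0],d@[.0746,.9972,0])
E
```

```text
top -0.6 [346.2 196.9]
top -0.2 [347.7 183.6]
top 0.2 [348.3 169.9]
  blob [347.8 183.5] 33
scene -0.6 [254.7 282.5]
scene -0.2 [268.1 287.8]
scene 0.2 [283.4 297.2]
  blob [268.2 288.1] 80
[ 556.43981601 -179.39549812  170.29549914] -85.50669131794332 0.12587954580340277
```

The lever is still in white, and the tool is on the line at rel −85.5. I advance slowly to rel −16 first.

Call:
arm_command(claw=[0,0,0,0,0], xyz=[[-0.03,0,0],[-0.06,0,0],[-0.09,0,0],[-0.11,0,0],[-0.12,0,0]], turn=[0,0,0,0,0])

```text
time: 28.65
eef_pos: [591.8, -182.2, 168.8]
ee_rot: [-0.116, -3.139, -0.0]
wrist_force: [-0.4, -0.0, -0.4]
grip_width: 0.2
grasp_force: 0.0
```

Call:
arm_command(claw=[0,0,0,0,0], xyz=[[-0.015,0,0],[-0.03,0,0],[-0.045,0,0],[-0.06,0,0],[-0.075,0,0]], turn=[0,0,0,0,0])

```text
time: 29.28
eef_pos: [614.4, -184.0, 168.9]
ee_rot: [0.116, 3.139, -0.0]
wrist_force: [-1.0, -0.6, 0.6]
grip_width: 0.3
grasp_force: 0.7
```

Call:
arm_command(claw=[0,0,0,0,0], xyz=[[-0.01,0,0],[-0.02,0,0],[-0.03,0,0],[-0.036,0,0],[-0.036,0,0]], turn=[0,0,0,0,0])

```text
time: 29.9
eef_pos: [624.8, -184.7, 169.0]
ee_rot: [0.116, 3.139, 0.0]
wrist_force: [0.3, -0.6, 0.6]
grip_width: 0.2
grasp_force: 0.0
```

```bash
python3 lev2.py; python3 - <<'E'
from h import *
e=manip.get_obs()["eef_pos"];d=e-[641.7,-185.9,0];print(e, d@[.9972,-.0746,0],d@[.0746,.9972,0])
E
```

```text
top -0.6 [346.2 196.9]
top -0.2 [347.7 183.6]
top 0.2 [348.3 169.9]
scene -0.6 [254.7 282.5]
scene -0.2 [268.1 287.8]
scene 0.2 [283.4 297.2]
  blob [248.4 268.3] 36
  blob [283.5 298.1] 66
  blob [261.7 302.8] 23
[ 624.61832786 -184.69071301  169.05321626] -17.124056269357308 -0.06839175772299733
```

The lever has snapped into green: knob at scene (283.5,298.1) against the predicted (283.4,297.2). I retreat and go over red1.

```bash
python3 - <<'E'
from plan import *
steps([624.6,-184.7,169,-4.23],[(545,-160,200,-4.23),(491,-104,115,-4.23)])
E
```

```text
(545, -160, 200, -4.23) -> [0.271, 0.063, -0.103] turn -0.0 dist 89
(491, -104, 115, -4.23) -> [0.193, 0.172, 0.283] turn -0.0 dist 115
end [ 491.  -104.1  115. ] -4.23
```

Call:
arm_command(claw=[0,0,0,0.4,0.72], xyz=[[0.1,0,0],[0.2,0.03,-0.05],[0.271,0.063,-0.103],[0.271,0.063,-0.103],[0.271,0.063,-0.103]], turn=[0,0,0,0,0])

```text
time: 30.62
eef_pos: [545.4, -160.1, 199.7]
ee_rot: [0.116, 3.139, -0.001]
wrist_force: [-0.6, 0.2, 0.3]
grip_width: 35.9
grasp_force: 0.0
```

Call:
arm_command(claw=[0.72,0.72,0.72,0.72,0.72], xyz=[[0.06,0.06,0.09],[0.12,0.12,0.19],[0.193,0.172,0.283],[0.193,0.172,0.283],[0.193,0.172,0.283]], turn=[0,0,0,0,0])

```text
time: 31.25
eef_pos: [492.4, -104.9, 115.6]
ee_rot: [0.116, 3.138, -0.001]
wrist_force: [0.6, 0.3, 1.0]
grip_width: 61.4
grasp_force: 0.0
```

```bash
python3 look.py red yellow; python3 lev2.py|grep blob
```

```text
[ 492.4 -104.9  115.6] 31.25 61.3953925885972
red [329.3 125.8] 3240 [298  94  64  65] [424.7 -65.8]
red [278.2 222.6] 2538 [250 195  57  57] [ 490.2 -105. ]
yellow [ 14.5 181.8] 3460 [  0  81  45 161] [ 446.4 -287.9]
yellow [537.3 202.6] 2360 [511 173  49  58] [488.7  81.1]
  blob [348.1 170.1] 43
  blob [339. 189.] 15
  blob [248.7 268.6] 46
  blob [269.5 292. ] 19
  blob [283.5 298.4] 77
  blob [261.8 302.8] 22
```

Call:
arm_command(claw=[0.72,0.72,0.72,0.72,0.72], xyz=[[0.006,0,0.12],[0.006,0,0.22],[0.006,0,0.313],[0.006,0,0.313],[0.006,0,0.313]], turn=[0,0,0,0,0])

```text
time: 32.02
eef_pos: [490.9, -104.7, 22.9]
ee_rot: [0.116, 3.137, -0.001]
wrist_force: [0.8, -0.3, 0.6]
grip_width: 61.4
grasp_force: 0.0
```

Call:
arm_command(claw=[0.4,0.4,0.4,0.4,0.4], xyz=[[0,0,0],[0,0,0],[0,0,0],[0,0,0],[0,0,0]], turn=[0,0,0,0,0])

```text
time: 32.65
eef_pos: [491.4, -104.8, 23.6]
ee_rot: [0.116, 3.135, -0.003]
wrist_force: [-0.2, -0.2, 5.6]
grip_width: 42.4
grasp_force: 61.5
```

Call:
arm_command(claw=[0.4,0.4,0.4,0.4,0.4], xyz=[[0,0,-0.1],[0,0,-0.2],[0,0,-0.363],[0,0,-0.363],[0,0,-0.363]], turn=[0,0,0,0,0])

```text
time: 33.28
eef_pos: [489.1, -103.9, 129.8]
ee_rot: [-0.116, -3.139, -0.0]
wrist_force: [-0.6, 0.4, -1.4]
grip_width: 42.6
grasp_force: 61.1
```

```bash
python3 - <<'E'
from plan import *
from h import *
o=manip.get_obs();e=o["eef_pos"];print(e,o["grip_width"])
steps([*e,-4.23],[(465,120,130,3.7),(463,308,130,3.7)])
E
```

```text
[ 489.06179582 -103.90890667  129.80012841] 42.607971299769645
(465, 120, 130, 3.7) -> [0.135, 0.738, -0.001] turn -0.044 dist 225
(463, 308, 130, 3.7) -> [-0.034, 0.626, 0.0] turn -0.0 dist 188
end [463.1 307.9 130.1] 3.69
```

Call:
arm_command(claw=[0.4,0.4,0.4,0.4,0.4], xyz=[[0.034,0.185,0],[0.068,0.37,0],[0.1,0.555,0],[0.135,0.738,0],[0.135,0.738,0]], turn=[-0.044,-0.044,-0.044,-0.044,-0.044])

```text
time: 33.9
eef_pos: [462.7, 123.0, 127.7]
ee_rot: [0.111, -3.135, -0.001]
wrist_force: [0.5, -0.9, -1.7]
grip_width: 42.3
grasp_force: 61.2
```

Call:
arm_command(claw=[0.4,0.4,0.4,0.4,0.4], xyz=[[-0.009,0.16,0],[-0.017,0.32,0],[-0.026,0.48,0],[-0.034,0.626,0],[-0.034,0.626,0]], turn=[0,0,0,0,0])

```text
time: 34.52
eef_pos: [462.4, 308.8, 127.9]
ee_rot: [0.106, -3.137, 0.002]
wrist_force: [-0.5, -1.3, -0.6]
grip_width: 42.1
grasp_force: 61.4
```

```bash
python3 - <<'E'
from h import *
c,o=shot("wrist","w8.png"); e=o["eef_pos"];print(e,o["ee_rot"])
for b in blobs(c,"red",500)[0]: print(b)
E
```

```text
[462.44554927 308.84820157 127.89319453] [ 1.05622708e-01 -3.13703207e+00  1.98268758e-03]
(array([282. , 134.8]), 4347, array([200,  68, 164, 197], dtype=int32))
(array([281. , 159.7]), 19303, array([216,  83, 131, 171], dtype=int32))
(array([277.9, 286.1]), 7118, array([230, 239,  97,  94], dtype=int32))
```

View pics/w8.png

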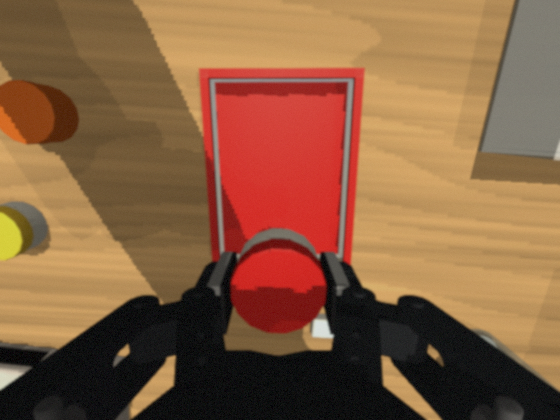

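The tray is square to the gripper. Its near rim is at v≈69, u 200–364, and the pot is at (278,286). I cast the rim to get the tray centre.

```bash
python3 - <<'E'
from h import *
o=manip.get_obs(); c=manip.capture("wrist"); e=o["eef_pos"]
p=ray(c,[[199.5,68.5],[364,68.5]],30,o); print(p.round(1),np.linalg.norm(p[0]-p[1]))
a=np.radians(3.7); L=np.array([np.cos(a),np.sin(a)])
cen=p[:,:2].mean(0)+75*L; print("centre",cen,"A",cen+33*L,"B",cen-33*L)
print("pot",ray(c,[[277.9,286.1]],e[2]+8,o)[0],e)
E
```

```text
[[358.1 246.6  30. ]
 [350.9 357.7  30. ]] 111.29619646469551
centre [429.33738153 306.99819633] A [462.26859693 309.1277625 ] B [396.40616612 304.86863015]
pot [458.76881063 306.84962514 135.97974041] [462.51702804 307.36408042 127.97974041]
```

Call:
arm_command(claw=[0.4,0.4,0.4,0.4,0.4], xyz=[[-0.007,0.006,0.1],[-0.007,0.006,0.2],[-0.007,0.006,0.29],[-0.007,0.006,0.33],[-0.007,0.006,0.33]], turn=[0,0,0,0,0])

```text
time: 35.25
eef_pos: [465.0, 308.4, 30.4]
ee_rot: [0.099, -3.139, 0.001]
wrist_force: [-0.9, 0.6, -1.0]
grip_width: 42.5
grasp_force: 61.4
```

Call:
arm_command(claw=[0.5,0.55,0.6,0.62,0.62], xyz=[[0,0,0],[0,0,0],[0,0,0],[0,0,0],[0,0,0]], turn=[0,0,0,0,0])

```text
time: 35.88
eef_pos: [465.3, 309.9, 31.2]
ee_rot: [-0.101, 3.14, 0.0]
wrist_force: [0.5, -0.3, -1.0]
grip_width: 53.0
grasp_force: 0.0
```

Call:
arm_command(claw=[0.62,0.62,0.62,0.62,0.62], xyz=[[0,0,-0.05],[0,0,-0.15],[0,0,-0.25],[0,0,-0.3],[0,0,-0.3]], turn=[0,0,0,0,0])

```text
time: 36.5
eef_pos: [466.4, 310.4, 123.0]
ee_rot: [-0.101, 3.137, 0.003]
wrist_force: [0.3, -0.9, -0.1]
grip_width: 52.5
grasp_force: 0.0
```

```bash
python3 - <<'E'
from h import *
from plan import steps
c,o=shot("wrist","w9.png"); e=o["eef_pos"];print(e,o["ee_rot"])
# red lid lies on the red floor: look for it by shape
h=cv2.cvtColor(c["color"],cv2.COLOR_RGB2GRAY)
print("expected lid px",proj(c,[[462,309,34]],o))
steps([*e,3.7],[(440,120,130,-4.2),(425.5,-66,115,-4.2)])
E
```

```text
[466.37934232 310.40897319 122.99681091] [-1.01235842e-01  3.13651609e+00  2.51040540e-03]
expected lid px [[276.7915758  218.20839973]]
(440, 120, 130, -4.2) -> [0.129, -0.628, -0.023] turn 0.044 dist 192
(425.5, -66, 115, -4.2) -> [0.002, -0.622, 0.05] turn -0.0 dist 187
end [425.6 -66.1 114.9] -4.22
```

Call:
arm_command(claw=[0.72,0.72,0.72,0.72,0.72], xyz=[[0.032,-0.16,-0.023],[0.065,-0.32,-0.023],[0.1,-0.48,-0.023],[0.129,-0.628,-0.023],[0.129,-0.628,-0.023]], turn=[0.044,0.044,0.044,0.044,0.044])

```text
time: 37.17
eef_pos: [437.2, 116.9, 126.0]
ee_rot: [-0.123, -3.136, 0.002]
wrist_force: [0.2, -0.1, 1.0]
grip_width: 61.7
grasp_force: 0.0
```

Call:
arm_command(claw=[0.72,0.72,0.72,0.72,0.72], xyz=[[0,-0.16,0.01],[0,-0.32,0.02],[0.001,-0.48,0.04],[0.002,-0.622,0.05],[0.002,-0.622,0.05]], turn=[0,0,0,0,0])

```text
time: 37.8
eef_pos: [423.7, -68.1, 111.4]
ee_rot: [-0.122, -3.137, -0.001]
wrist_force: [-0.2, 0.1, -0.1]
grip_width: 61.1
grasp_force: 0.0
```

```bash
python3 look.py red yellow
```

```text
[423.7 -68.1 111.4] 37.8 61.097718993338255
red [282.7 226.4] 2609 [254 198  59  58] [422.9 -64.8]
yellow [  7.3 304.4] 606 [  0 267  20  61] [ 469.9 -282.9]
yellow [483.6 291.4] 2214 [454 267  59  52] [487.3  85.1]
```

View pics/w9.png

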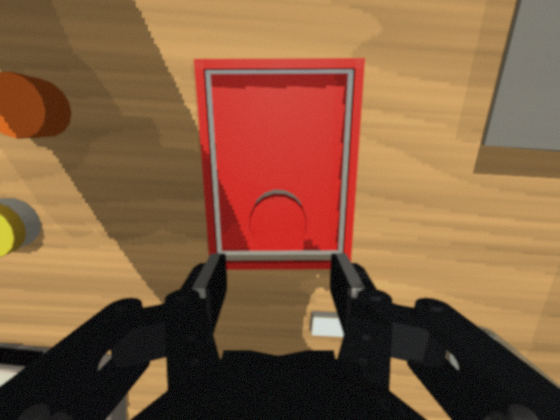

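red1 stands upright in the tray (lid circle at (278,220)). yellow2 may now be close to red2, so I check before descending.

```bash
python3 - <<'E'
from h import *
c,o=shot("wrist","w10.png"); print(o["eef_pos"])
for n in("yellow","orange"):
  for b in blobs(c,n,200,smin=120,vmin=30)[0]: print(n,b,ray(c,[b[0]],30,o)[0].round(0))
E
```

```text
[423.86641269 -66.76232464 111.6727129 ]
yellow (array([ 11.8, 259.2]), 1251, array([  0, 195,  33, 108], dtype=int32)) [ 433. -266.   30.]
yellow (array([481.4, 291.3]), 2174, array([452, 267,  58,  51], dtype=int32)) [487.  85.  30.]
yellow (array([  6.4, 306.6]), 499, array([  0, 273,  18,  54], dtype=int32)) [ 472. -283.   30.]
orange (array([282. , 155.4]), 134903, array([  0,   0, 560, 385], dtype=int32)) [373. -60.  30.]
orange (array([412.6, 379.5]), 897, array([394, 359,  46,  35], dtype=int32)) [568.  36.  30.]
orange (array([132.4, 390.8]), 1413, array([ 97, 360,  65,  60], dtype=int32)) [ 561. -202.   30.]
```

View pics/w10.png

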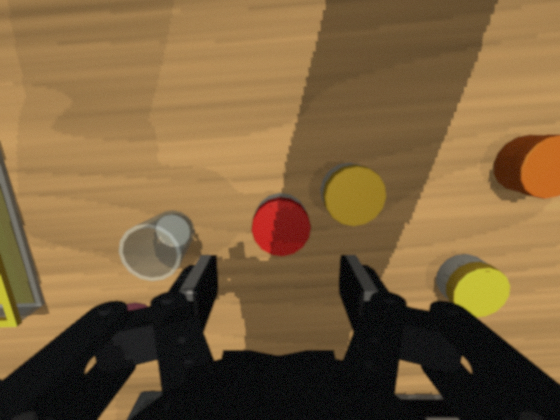

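yellow2 at (355,196) sits only ~15 mm from red2 at (281,226). I'll turn to yaw −69.5° so the fingers close at right angles to that line.

Call:
arm_command(claw=[0.72,0.72,0.72,0.72,0.72], xyz=[[0.003,0.005,0],[0.003,0.005,0],[0.003,0.005,0],[0.003,0.005,0],[0.003,0.005,0]], turn=[0.05,0.1,0.15,0.18,0.18])

```text
time: 38.52
eef_pos: [423.7, -63.6, 112.6]
ee_rot: [-0.981, -2.984, -0.001]
wrist_force: [-0.4, 0.1, -0.3]
grip_width: 61.7
grasp_force: 0.0
```

Call:
arm_command(claw=[0.7,0.7,0.7,0.7,0.7], xyz=[[0,0,0],[0,0,0],[0,0,0],[0,0,0],[0,0,0]], turn=[0.05,0.1,0.15,0.183,0.183])

```text
time: 39.15
eef_pos: [423.6, -64.4, 112.7]
ee_rot: [-1.787, -2.583, -0.0]
wrist_force: [0.5, -0.1, 0.0]
grip_width: 60.0
grasp_force: 0.0
```

```bash
python3 - <<'E'
from h import *
from plan import steps
c,o=shot("wrist","w11.png"); e=o["eef_pos"];print(e)
m=R.from_rotvec(o["ee_rot"]).as_matrix(); y0=np.degrees(np.arctan2(-m[0,1],m[1,1]));print(y0)
for n in("red","yellow"):
  for b in blobs(c,n,700,smin=120,vmin=30)[0]: print(n,b,ray(c,[b[0]],30,o)[0].round(1))
E
```

```text
[423.64633568 -64.35595014 112.74184988]
-69.34447520217489
red (array([279.3, 225.6]), 2592, array([251, 197,  58,  58], dtype=int32)) [424.4 -63.   30. ]
yellow (array([461.6,  45.8]), 4308, array([426,   7,  72,  79], dtype=int32)) [488.2  85.7  30. ]
```

View pics/w11.png

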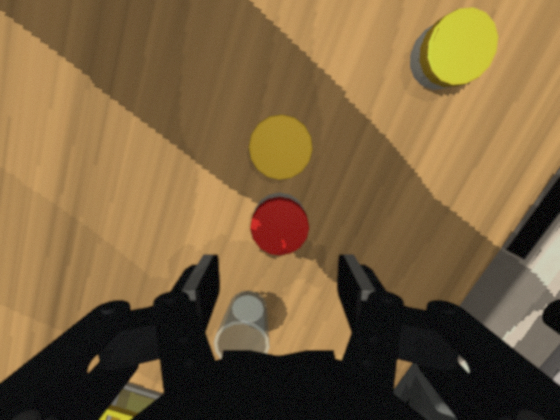

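Fingers now straddle red2 at (279,226), with yellow2 (281,147) and the beaker off the closing line. I grasp and lift.

Call:
arm_command(claw=[0.7,0.7,0.7,0.7,0.7], xyz=[[0,0,0.12],[0,0,0.22],[0,0,0.302],[0,0,0.302],[0,0,0.302]], turn=[0,0,0,0,0])

```text
time: 39.83
eef_pos: [424.2, -65.2, 23.2]
ee_rot: [1.79, 2.58, 0.001]
wrist_force: [0.4, -0.2, 0.6]
grip_width: 59.9
grasp_force: 0.0
```

Call:
arm_command(claw=[0.4,0.4,0.4,0.4,0.4], xyz=[[0,0,0],[0,0,0],[0,0,0],[0,0,0],[0,0,0]], turn=[0,0,0,0,0])

```text
time: 40.45
eef_pos: [425.4, -65.7, 24.3]
ee_rot: [1.79, 2.577, 0.002]
wrist_force: [0.7, 0.3, 7.3]
grip_width: 42.2
grasp_force: 61.4
```

Call:
arm_command(claw=[0.4,0.4,0.4,0.4,0.4], xyz=[[0,0,-0.1],[0,0,-0.2],[0,0,-0.363],[0,0,-0.363],[0,0,-0.363]], turn=[0,0,0,0,0])

```text
time: 41.08
eef_pos: [423.4, -65.2, 130.8]
ee_rot: [-1.792, -2.58, 0.0]
wrist_force: [0.7, -0.7, -1.1]
grip_width: 42.2
grasp_force: 61.0
```

```bash
python3 - <<'E'
from h import *
from plan import steps
c,o=shot("wrist"); e=o["eef_pos"];print(e,o["grip_width"],o["time"])
b=blobs(c,"red",4000)[0][0]; print(b,(ray(c,[b[0]],e[2]+8,o)[0]-e).round(1))
steps([*e,-69.35],[(410,100,130,-33),(398,305,130,3.7)])
E
```

```text
[423.37024406 -65.15167765 130.8141862 ] 42.22709677562134 41.075
(array([277.9, 282.8]), 7034, array([230, 236,  97,  93], dtype=int32)) [-1.7  5.1  8. ]
(410, 100, 130, -33) -> [0.531, 0.152, 0.003] turn -0.202 dist 166
(398, 305, 130, 3.7) -> [0.405, 0.552, -0.0] turn -0.204 dist 205
end [398.1 305.1 129.9] 3.73
```

Call:
arm_command(claw=[0.4,0.4,0.4,0.4,0.4], xyz=[[0.13,0.04,0],[0.26,0.08,0],[0.4,0.12,0],[0.531,0.152,0],[0.531,0.152,0]], turn=[-0.05,-0.1,-0.15,-0.202,-0.202])

```text
time: 41.75
eef_pos: [408.7, 102.0, 129.1]
ee_rot: [-0.889, -3.009, 0.002]
wrist_force: [0.1, -0.4, -1.0]
grip_width: 42.5
grasp_force: 61.1
```

Call:
arm_command(claw=[0.4,0.4,0.4,0.4,0.4], xyz=[[0.1,0.13,0],[0.2,0.27,0],[0.3,0.41,0],[0.396,0.557,0],[0.396,0.557,0]], turn=[-0.05,-0.1,-0.15,-0.204,-0.204])

```text
time: 42.38
eef_pos: [402.1, 306.5, 129.3]
ee_rot: [0.101, -3.138, 0.002]
wrist_force: [-0.8, -0.4, -0.4]
grip_width: 42.4
grasp_force: 61.3
```

```bash
python3 - <<'E'
from h import *
c,o=shot("wrist"); e=o["eef_pos"];print(e,o["ee_rot"])
for b in blobs(c,"red",4000)[0]: print(b,ray(c,[b[0]],e[2]+8,o)[0].round(1))
E
```

```text
[402.05492763 306.49112595 129.31338897] [ 1.01016727e-01 -3.13753137e+00  1.50427637e-03]
(array([278.5, 236.3]), 18963, array([203, 158, 151, 176], dtype=int32)) [375.5 304.7 137.3]
```

Call:
arm_command(claw=[0.4,0.4,0.4,0.4,0.4], xyz=[[0,0,0.1],[0,0,0.2],[0,0,0.3],[0,0,0.335],[0,0,0.335]], turn=[0,0,0,0,0])

```text
time: 43.05
eef_pos: [402.6, 303.3, 30.3]
ee_rot: [0.092, -3.139, 0.002]
wrist_force: [-0.3, 0.5, 0.2]
grip_width: 42.0
grasp_force: 61.2
```

Call:
arm_command(claw=[0.5,0.55,0.6,0.62,0.62], xyz=[[0,0,0],[0,0,0],[0,0,0],[0,0,0],[0,0,0]], turn=[0,0,0,0,0])

```text
time: 43.68
eef_pos: [402.8, 305.0, 30.8]
ee_rot: [-0.097, 3.14, 0.0]
wrist_force: [0.1, 0.1, -0.6]
grip_width: 52.9
grasp_force: 0.0
```

Call:
arm_command(claw=[0.62,0.62,0.62,0.62,0.62], xyz=[[0,0,-0.05],[0,0,-0.15],[0,0,-0.25],[0,0,-0.35],[0,0,-0.35]], turn=[0,0,0,0,0])

```text
time: 44.3
eef_pos: [405.1, 306.2, 140.1]
ee_rot: [-0.096, 3.133, 0.006]
wrist_force: [-0.5, -0.4, 0.8]
grip_width: 53.0
grasp_force: 0.0
```

```bash
python3 - <<'E'
from h import *
from plan import steps
c,o=shot("wrist"); e=o["eef_pos"];print(e)
g=cv2.cvtColor(c["color"],cv2.COLOR_RGB2GRAY)
C=cv2.HoughCircles(g,cv2.HOUGH_GRADIENT,1,40,param1=60,param2=14,minRadius=20,maxRadius=36)
for u in C[0][:8]: print(u.round(0),ray(c,[u[:2]],34,o)[0][:2].round(1))
print("expect",proj(c,[[396.5,305,34],[462,309,34]],o).round(0))
steps([*e,3.7],[(488.5,84,115,-4.2)])
E
```

```text
[405.12444155 306.21999    140.07137478]
[276. 212.  27.] [400.9 303.9]
[ 66. 188.  30.] [392.1 140.9]
[280. 286.  30.] [467.8 311.4]
[ 38. 288.  32.] [480.8 105.3]
[120. 370.  23.] [564.  167.7]
[374. 314.  25.] [490.6 396.4]
expect [[277. 206.]
 [277. 280.]]
(488.5, 84, 115, -4.2) -> [-0.23, -0.757, 0.084] turn 0.044 dist 239
end [488.6  84.  114.9] -4.22
```

Both red pots stand in the tray. On to yellow1.

Call:
arm_command(claw=[0.72,0.72,0.72,0.72,0.72], xyz=[[-0.05,-0.19,0],[-0.11,-0.38,0.02],[-0.17,-0.57,0.05],[-0.23,-0.757,0.084],[-0.23,-0.757,0.084]], turn=[0.044,0.044,0.044,0.044,0.044])

```text
time: 44.98
eef_pos: [485.1, 78.8, 108.1]
ee_rot: [-0.131, -3.135, 0.002]
wrist_force: [-0.1, 0.3, 0.1]
grip_width: 61.3
grasp_force: 0.0
```

```bash
python3 - <<'E'
from h import *
c,o=shot("wrist"); print(o["eef_pos"])
for n in("yellow",):
  for b in blobs(c,n,500,smin=120,vmin=30)[0]: print(n,b,ray(c,[b[0]],30,o)[0].round(1))
E
```

```text
[485.09759804  78.75176241 108.1436642 ]
yellow (array([132.4, 122.5]), 3669, array([99, 88, 68, 70], dtype=int32)) [404.6  -9.3  30. ]
```

```bash
python3 - <<'E'
from h import *
c,o=shot("wrist"); print(o["eef_pos"])
HUE["yellow"]=(19,35)
for b in blobs(c,"yellow",400,smin=185,vmin=60)[0]: print(b,ray(c,[b[0]],30,o)[0].round(1))
print(cv2.cvtColor(c["color"],cv2.COLOR_RGB2HSV)[220:230:5,270:300:10])
E
```

```text
[484.64750524  80.754835   108.66225669]
(array([111.1, 130.5]), 863, array([ 97, 101,  35,  56], dtype=int32)) [408.2 -22.4  30. ]
(array([286.3, 232.2]), 2555, array([257, 203,  59,  58], dtype=int32)) [487.4  86.2  30. ]
[[[ 23 190 134]
  [ 23 203 132]
  [ 23 204 131]]

 [[ 23 191 135]
  [ 22 192 133]
  [ 22 191 132]]]
```

Call:
arm_command(claw=[0.72,0.72,0.72,0.72,0.72], xyz=[[-0.007,0.017,0.12],[-0.007,0.017,0.22],[-0.007,0.017,0.287],[-0.007,0.017,0.287],[-0.007,0.017,0.287]], turn=[0,0,0,0,0])

```text
time: 45.7
eef_pos: [488.4, 88.4, 25.2]
ee_rot: [0.118, 3.138, 0.0]
wrist_force: [-0.1, 0.0, 0.3]
grip_width: 61.6
grasp_force: 0.0
```

Call:
arm_command(claw=[0.4,0.4,0.4,0.4,0.4], xyz=[[0,0,0],[0,0,0],[0,0,0],[0,0,0],[0,0,0]], turn=[0,0,0,0,0])

```text
time: 46.32
eef_pos: [489.7, 87.6, 26.3]
ee_rot: [0.121, 3.136, 0.002]
wrist_force: [-0.4, 0.1, 6.7]
grip_width: 42.0
grasp_force: 61.4
```

Call:
arm_command(claw=[0.4,0.4,0.4,0.4,0.4], xyz=[[0,0,-0.1],[0,0,-0.2],[0,0,-0.363],[0,0,-0.363],[0,0,-0.363]], turn=[0,0,0,0,0])

```text
time: 46.95
eef_pos: [488.0, 87.2, 133.1]
ee_rot: [-0.121, -3.139, 0.0]
wrist_force: [-0.5, -0.1, -2.5]
grip_width: 42.2
grasp_force: 61.1
```

```bash
python3 - <<'E'
from h import *
from plan import steps
c,o=shot("wrist"); e=o["eef_pos"];print(e,o["grip_width"],o["time"])
HUE["yellow"]=(19,35)
for b in blobs(c,"yellow",4000)[0]: print(b,(ray(c,[b[0]],e[2]+8,o)[0]-e).round(1))
steps([*e,-4.23],[(470,-140,130,-3),(447,-328,130,-1.9)])
E
```

```text
[487.99359194  87.24654866 133.09190222] 42.18542752490483 46.95
(array([278. , 282.6]), 7022, array([231, 236,  95,  94], dtype=int32)) [-5.4  0.2  8. ]
(470, -140, 130, -3) -> [0.004, -0.76, 0.01] turn -0.007 dist 228
(447, -328, 130, -1.9) -> [0.044, -0.63, 0.0] turn -0.006 dist 189
end [ 447.  -328.1  130.1] -1.89
```

Call:
arm_command(claw=[0.4,0.4,0.4,0.4,0.4], xyz=[[0,-0.19,0],[0.001,-0.38,0],[0.003,-0.57,0],[0.004,-0.76,0],[0.004,-0.76,0]], turn=[-0.007,-0.007,-0.007,-0.007,-0.007])

```text
time: 47.62
eef_pos: [467.7, -143.0, 131.2]
ee_rot: [-0.097, -3.137, -0.001]
wrist_force: [-0.4, 0.5, -0.4]
grip_width: 42.2
grasp_force: 61.2
```

Call:
arm_command(claw=[0.4,0.4,0.4,0.4,0.4], xyz=[[0.01,-0.16,0],[0.02,-0.32,0],[0.03,-0.48,0],[0.044,-0.63,0],[0.044,-0.63,0]], turn=[-0.006,-0.006,-0.006,-0.006,-0.006])

```text
time: 48.25
eef_pos: [444.9, -329.0, 131.4]
ee_rot: [-0.061, -3.139, -0.003]
wrist_force: [-0.2, 1.0, -0.7]
grip_width: 42.2
grasp_force: 61.3
```

```bash
python3 - <<'E'
from h import *
c,o=shot("wrist"); e=o["eef_pos"]; print(e)
HUE["yellow"]=(19,38)
m=blobs(c,"yellow",500,smin=140)[1]
for b in blobs(c,"yellow",500,smin=140)[0]: print(b)
# near rim: first yellow row around columns, and its left/right ends
ys,xs=np.where(m[:200]>0); k=(xs>120)&(xs<440); v0=np.percentile(ys[k],1)
for v in range(int(v0)-3,int(v0)+10,2): r=np.where(m[v,100:460])[0]+100; print(v,(r.min(),r.max(),len(r)) if len(r) else None)
E
```

```text
[ 444.94459153 -328.99823552  131.40409617]
(array([269.3, 137.1]), 5299, array([188,  67, 166, 200], dtype=int32))
(array([271.8, 158.9]), 18897, array([207,  83, 130, 170], dtype=int32))
(array([278.2, 282.7]), 7064, array([231, 235,  95,  95], dtype=int32))
65 None
67 (np.int64(193), np.int64(348), 57)
69 (np.int64(189), np.int64(352), 164)
71 (np.int64(189), np.int64(353), 165)
73 (np.int64(101), np.int64(352), 165)
75 (np.int64(189), np.int64(353), 165)
77 (np.int64(189), np.int64(352), 164)
```

```bash
python3 - <<'E'
from h import *
o=manip.get_obs(); c=manip.capture("wrist"); e=o["eef_pos"]
p=ray(c,[[188.5,67.5],[353,67.5]],30,o); print(p.round(1))
d=(p[1]-p[0])[:2]; d/=np.linalg.norm(d); L=np.array([d[1],-d[0]]); print("yaw",np.degrees(np.arctan2(L[1],L[0])))
a=np.radians(-1.9); L=np.array([np.cos(a),np.sin(a)])
cen=p[:,:2].mean(0)+75*L; print("cen",cen,"A",cen+34*L,"B",cen-34*L)
print("pot",ray(c,[[278.2,282.7]],e[2]+8,o)[0].round(1),e.round(1))
E
```

```text
[[ 333.7 -384.6   30. ]
 [ 337.9 -271.8   30. ]]
yaw -2.123698904276669
cen [ 410.73807561 -330.66393435] A [ 444.71938295 -331.79121041] B [ 376.75676827 -329.53665828]
pot [ 439.7 -327.3  139.5] [ 445.1 -327.3  131.5]
```

Call:
arm_command(claw=[0.4,0.4,0.4,0.4,0.4], xyz=[[-0.017,-0.015,0.1],[-0.017,-0.015,0.2],[-0.017,-0.015,0.3],[-0.017,-0.015,0.335],[-0.017,-0.015,0.335]], turn=[0,0,0,0,0])

```text
time: 48.98
eef_pos: [450.9, -330.9, 32.6]
ee_rot: [-0.054, -3.14, -0.002]
wrist_force: [0.3, -0.1, -0.5]
grip_width: 42.1
grasp_force: 61.1
```

Call:
arm_command(claw=[0.5,0.55,0.6,0.62,0.62], xyz=[[0,0,0],[0,0,0],[0,0,0],[0,0,0],[0,0,0]], turn=[0,0,0,0,0])

```text
time: 49.6
eef_pos: [450.8, -332.7, 32.9]
ee_rot: [0.057, 3.141, -0.0]
wrist_force: [0.1, 0.1, 1.2]
grip_width: 52.9
grasp_force: 0.0
```

Call:
arm_command(claw=[0.62,0.62,0.62,0.62,0.62], xyz=[[0,0,-0.05],[0,0,-0.15],[0,0,-0.25],[0,0,-0.35],[0,0,-0.35]], turn=[0,0,0,0,0])

```text
time: 50.22
eef_pos: [452.7, -334.4, 142.5]
ee_rot: [0.057, 3.135, -0.009]
wrist_force: [-0.5, 0.4, 0.1]
grip_width: 52.9
grasp_force: 0.0
```

```bash
python3 - <<'E'
from h import *
from plan import steps
c,o=shot("wrist"); e=o["eef_pos"];print(e)
g=cv2.cvtColor(c["color"],cv2.COLOR_RGB2GRAY)
C=cv2.HoughCircles(g,cv2.HOUGH_GRADIENT,1,40,param1=60,param2=14,minRadius=20,maxRadius=36)
for u in C[0][:6]: print(u.round(0),ray(c,[u[:2]],34,o)[0][:2].round(1))
steps([*e,-1.9],[(420,-150,140,-3),(404.5,-9,115,-4.2)])
E
```

```text
[ 452.71045543 -334.40723635  142.51789824]
[280. 212.  25.] [ 449.8 -333.2]
[522. 180.  30.] [ 429.7 -145. ]
[428. 268.  31.] [ 502.7 -210.2]
[130. 334.  35.] [ 560.6 -475.5]
[368. 320.  32.] [ 552.6 -258.5]
[256. 274.  32.] [ 504.6 -355.7]
(420, -150, 140, -3) -> [0.129, 0.611, 0.008] turn 0.006 dist 187
(404.5, -9, 115, -4.2) -> [0.076, 0.466, 0.084] turn 0.007 dist 144
end [404.6  -9.1 114.9] -4.24
```

Call:
arm_command(claw=[0.72,0.72,0.72,0.72,0.72], xyz=[[0.03,0.15,0],[0.06,0.3,0],[0.1,0.46,0],[0.129,0.611,0.008],[0.129,0.611,0.008]], turn=[0.006,0.006,0.006,0.006,0.006])

```text
time: 50.9
eef_pos: [416.9, -144.9, 133.7]
ee_rot: [-0.08, -3.137, -0.004]
wrist_force: [0.1, -0.6, 0.5]
grip_width: 61.2
grasp_force: 0.0
```

Call:
arm_command(claw=[0.72,0.72,0.72,0.72,0.72], xyz=[[0.02,0.15,0.01],[0.05,0.3,0.04],[0.076,0.466,0.084],[0.076,0.466,0.084],[0.076,0.466,0.084]], turn=[0.007,0.007,0.007,0.007,0.007])

```text
time: 51.52
eef_pos: [403.8, -7.9, 109.8]
ee_rot: [-0.121, -3.139, 0.001]
wrist_force: [0.9, -0.3, 0.2]
grip_width: 61.3
grasp_force: 0.0
```

```bash
python3 - <<'E'
from h import *
c,o=shot("wrist"); print(o["eef_pos"])
HUE["yellow"]=(19,35)
for b in blobs(c,"yellow",400,smin=185,vmin=60)[0]: print(b,ray(c,[b[0]],30,o)[0].round(1))
E
```

```text
[403.78995794  -7.86332334 109.84071667]
(array([274.5, 228.3]), 2506, array([246, 200,  58,  57], dtype=int32)) [403.6 -10.7  30. ]
```

Call:
arm_command(claw=[0.72,0.72,0.72,0.72,0.72], xyz=[[0.003,-0.007,0.12],[0.003,-0.007,0.22],[0.003,-0.007,0.29],[0.003,-0.007,0.29],[0.003,-0.007,0.29]], turn=[0,0,0,0,0])

```text
time: 52.2
eef_pos: [403.5, -10.2, 24.2]
ee_rot: [0.124, 3.138, -0.001]
wrist_force: [-0.1, -0.6, -0.0]
grip_width: 61.8
grasp_force: 0.0
```

Call:
arm_command(claw=[0.4,0.4,0.4,0.4,0.4], xyz=[[0,0,0],[0,0,0],[0,0,0],[0,0,0],[0,0,0]], turn=[0,0,0,0,0])

```text
time: 52.82
eef_pos: [404.3, -9.7, 25.1]
ee_rot: [0.121, 3.135, -0.002]
wrist_force: [-0.5, -0.9, 5.5]
grip_width: 42.0
grasp_force: 61.4
```

Call:
arm_command(claw=[0.4,0.4,0.4,0.4,0.4], xyz=[[0,0,-0.1],[0,0,-0.2],[0,0,-0.4],[0,0,-0.4],[0,0,-0.4]], turn=[0,0,0,0,0])

```text
time: 53.45
eef_pos: [402.4, -9.0, 143.0]
ee_rot: [-0.12, -3.139, -0.0]
wrist_force: [-0.6, 0.9, -0.5]
grip_width: 42.2
grasp_force: 61.0
```

```bash
python3 - <<'E'
from h import *
from plan import steps
c,o=shot("wrist"); e=o["eef_pos"];print(e,o["grip_width"],o["time"])
HUE["yellow"]=(19,35)
for b in blobs(c,"yellow",4000)[0]: print(b,(ray(c,[b[0]],e[2]+8,o)[0]-e).round(1))
steps([*e,-4.24],[(390,-180,140,-3),(380,-330,135,-2)])
E
```

```text
[402.42139355  -9.00984923 142.95040727] 42.179649743002024 53.45
(array([278.1, 286.3]), 7086, array([231, 239,  95,  95], dtype=int32)) [-3.7  0.1  8. ]
(390, -180, 140, -3) -> [-0.001, -0.571, 0.01] turn -0.007 dist 171
(380, -330, 135, -2) -> [0.007, -0.502, 0.017] turn -0.005 dist 151
end [ 380.1 -330.2  134.9] -2.08
```

Call:
arm_command(claw=[0.4,0.4,0.4,0.4,0.4], xyz=[[0,-0.15,0],[0,-0.3,0],[0,-0.45,0],[-0.001,-0.571,0.01],[-0.001,-0.571,0.01]], turn=[-0.007,-0.007,-0.007,-0.007,-0.007])

```text
time: 54.12
eef_pos: [388.0, -181.0, 137.7]
ee_rot: [-0.092, -3.136, -0.003]
wrist_force: [-0.2, 0.9, -1.9]
grip_width: 42.3
grasp_force: 61.3
```

Call:
arm_command(claw=[0.4,0.4,0.4,0.4,0.4], xyz=[[0.002,-0.13,0.005],[0.004,-0.26,0.01],[0.006,-0.39,0.017],[0.007,-0.502,0.017],[0.007,-0.502,0.017]], turn=[-0.005,-0.005,-0.005,-0.005,-0.005])

```text
time: 54.75
eef_pos: [378.7, -330.4, 133.3]
ee_rot: [-0.064, -3.139, -0.004]
wrist_force: [-0.3, 0.2, -0.2]
grip_width: 42.2
grasp_force: 61.4
```

```bash
python3 - <<'E'
from h import *
o=manip.get_obs(); c=manip.capture("wrist"); e=o["eef_pos"]
print(e, ray(c,[[278.1,286.3]],e[2]+8,o)[0].round(1))
HUE["yellow"]=(19,38)
m=blobs(c,"yellow",500,smin=140)[1]
for v in range(100,190,8): r=np.where(m[v])[0]; print(v,(r.min(),r.max(),len(r)) if len(r) else None)
E
```

```text
[ 378.72168673 -330.36693766  133.321488  ] [ 375.1 -330.4  141.3]
100 None
108 None
116 None
124 (np.int64(545), np.int64(545), 1)
132 None
140 None
148 None
156 (np.int64(527), np.int64(527), 1)
164 (np.int64(203), np.int64(350), 13)
172 (np.int64(123), np.int64(351), 148)
180 (np.int64(203), np.int64(351), 137)
188 (np.int64(203), np.int64(350), 137)
```

Call:
arm_command(claw=[0.4,0.4,0.4,0.4,0.4], xyz=[[0,0,0.1],[0,0,0.2],[0,0,0.3],[0,0,0.343],[0,0,0.343]], turn=[0,0,0,0,0])

```text
time: 55.42
eef_pos: [379.2, -328.7, 31.6]
ee_rot: [-0.059, -3.14, -0.003]
wrist_force: [-0.2, -0.6, -0.8]
grip_width: 41.9
grasp_force: 61.4
```

Call:
arm_command(claw=[0.5,0.55,0.6,0.62,0.62], xyz=[[0,0,0],[0,0,0],[0,0,0],[0,0,0],[0,0,0]], turn=[0,0,0,0,0])

```text
time: 56.05
eef_pos: [379.3, -330.4, 32.3]
ee_rot: [0.062, 3.141, -0.0]
wrist_force: [0.0, -0.2, -0.2]
grip_width: 52.9
grasp_force: 0.0
```

Call:
arm_command(claw=[0.62,0.62,0.62,0.62,0.62], xyz=[[0,0,-0.05],[0,0,-0.15],[0,0,-0.3],[0,0,-0.5],[0,0,-0.7]], turn=[0,0,0,0,0])

```text
time: 56.68
eef_pos: [379.1, -330.1, 245.1]
ee_rot: [0.062, 3.14, -0.001]
wrist_force: [0.4, -1.0, 0.0]
grip_width: 52.9
grasp_force: 0.0
```

```bash
python3 - <<'E'
from h import *
c,o=shot("wrist"); e=o["eef_pos"];print(e)
g=cv2.cvtColor(c["color"],cv2.COLOR_RGB2GRAY)
C=cv2.HoughCircles(g,cv2.HOUGH_GRADIENT,1,25,param1=50,param2=11,minRadius=13,maxRadius=26)
for u in C[0][:12]:
    p=ray(c,[u[:2]],34,o)[0][:2]
    if abs(p[0]-411)<60 and abs(p[1]+331)<45: print(u.round(0),p.round(1))
print("expect",proj(c,[[376.8,-329.5,34],[449,-333,34]],o).round(0))
E
python3 lev2.py|grep blob
python3 - <<'E'
import sys; sys.path.insert(0,'.')
from h import *
for cam in("top","scene"):
    c,_=shot(cam)
    for b in blobs(c,"blue",40,400)[0]: print(cam,"blue",b[0],b[1],ray(c,[b[0]],105)[0].round(1))
E
```

```text
[ 379.12357454 -330.05077456  245.06406472]
[276. 192.  19.] [ 379.9 -332.4]
[278. 254.  20.] [ 456.6 -333.1]
expect [[279. 189.]
 [278. 248.]]
  blob [348.2 170.1] 46
  blob [339. 189.] 15
  blob [269.3 292.4] 18
  blob [283.2 298.7] 71
  blob [261.8 302.7] 21
top blue [256.  174.3] 126 [664.4 101.1 105. ]
top blue [280.3 175.9] 132 [658.1  22.3 105. ]
scene blue [40.4 37.5] 310 [-568.4  287.1  105. ]
scene blue [337.4 224. ] 165 [671.1  96.4 105. ]
scene blue [321.8 245.2] 177 [664.   17.4 105. ]
```

Final check: both yellows are in their tray, the blues are on the ledge midline, and the lever is in green. The arm is clear of everything, so I hand in.

```bash
python3 -c "
from rig import manip
print(manip.close_job())"
```

```text
the job is handed in; nothing more can be done
None
```

The job is handed in: the last measurements put the lever in the green notch, both blue pots on the ledge midline, and both red and both yellow pots in their own trays; the hand-in call gave no verdict.

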